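Interlock check on the high-voltage test box

TASK

Do the interlock check on the high-voltage test box: take the check card that leans against the transformer, stand it upright in the card slot of the box's console, pushed fully home, and let go of it. Then lift the sprung cover until the pointer on its left side stands level with the index clamped on the quadrant, hold it steady there, and finish while still holding it, with the card still in its slot. Leave the index where it is clamped, and do not knock about the cutters, the capacitor, the solder reel or the jar.

Things in the scene. Friction and masses are not known exactly. Their poses are not given: they have to be found in the camera images.
- test_box: High-voltage test box, grey steel, fixed, 170 mm deep (x), 310 mm wide (y). Origin: centre of its underside on the desk; x axis to the rear, y left, z up. Left: chamber with a white windowed cover hinged at the rear. Right: console block 104 mm wide, top 60 mm above the desk, with the card slot. Far left: a quadrant (arc of flat bar) about the hinge line, up to 175 mm high.
- slot_floor (a point): Centre of the floor of the card slot, 35 mm above the desk; axes as the test box. The slot runs along the box's y: 76 mm long (y), 13 mm wide (x), 25 mm deep, its mouth in the console's top face with a 3 mm chamfer.
- check_card: Loose flat grey cassette 120 mm high (its z), 72 wide (y), 10 thick (x), 0.08 kg; rubber lower edge with brass contacts just above. Origin: centre of that edge; z runs up the card. At first it stands on that edge and leans back about 28 degrees, its +x face on the upper edge of the transformer (48 mm high); its upper 60 mm are free on both sides. Goes in the slot contacts down, either way round.
- handle (a point): Middle of the cover's handle: a round black bar of 12 mm diameter, 110 mm long, parallel to the hinge (the box's y), 38 mm above the cover's top face, near the cover's front edge; with the cover shut it is 106 mm above the desk. It moves with the cover.
- cover_hinge (a point): Point on the hinge line of the cover, at the rear of the box, 64 mm above the desk; the hinge line runs along the box's y. The handle bar lies 152 mm in front of it and 42 mm above it when the cover is shut, so it moves on a circle of 158 mm radius.
- cover (a joint): Opening angle of the cover, rad: 0 shut, grows as the front is lifted, up to 1.2. A spring pulls it shut: lifting straight up at the handle takes about 6 N when shut and 12 N at 0.6 rad; let go, it falls shut. The bar can turn between the fingers as the cover swings.
- pointer_tip (a point): Tip of the dark pointer on the left side of the cover; 101.5 mm from the hinge line; moves with the cover.
- index (a joint): Angle at which the index is clamped on the quadrant, rad, on the same scale as cover: the pointer is level with the index when both are equal. It differs from job to job, between 0.35 and 0.62.
- index_tip (a point): The point on the pointer's circle at which the index (a small dark clamp with a black thumb screw on the quadrant, 12 mm wide along the arc) points; the pointer tip should come here.
- transformer: Small laminated transformer, 48 mm high, 58 x 66 mm, loose, on which the card leans; both stand on a blue bench mat 4 mm thick. Origin: centre of its underside.
- side_cutters: Bystander: red-handled side cutters lying on the desk, 142 mm long.
- capacitor: Bystander: dark blue can capacitor standing on the desk, 35 mm diameter, 60 mm high.
- solder_reel: Bystander: reel of solder standing on the desk, 60 mm diameter, 52 mm high.
- paste_jar: Bystander: paste jar standing on the desk, 69 mm diameter, 48 mm high.
Things that resemble listed ones, but are neither listed nor needed, are in the scene too. What is shaped like the check_card but turquoise is not meant.

How it is judged:
By the outcome, as a careful person would: the job done as asked, in the order asked, and still so for the second after the job is handed in, while the arm keeps its last pose, push and grip.
It also fails if it takes over 54 s, if anything falls off the work surface, if the arm or the gripper's body presses on something with over 40 N, if the wrist force passes 120 N, or if a joint passes its speed limit or range.

ROBOT

A 6-joint arm with a two-finger parallel gripper is mounted at the origin on a cart in front of the work surface, level with it; the furniture and walls round the work are solid. World frame = base frame: x ahead of the robot, y to its left, z up, the work surface at z = 0. Lengths are in mm, angles in degrees, forces in N, time in s.
With the tool pointing down it reaches from about 300 to 875 mm from the base axis. Payload 4.2 kg.
Tool frame: the origin (TCP) lies midway between the tips of the shut fingers; the grasp point (between the pads) lies 19 mm behind it; z points along the fingers, y is the line along which they close (so a half turn about z gives the same grasp; the last joint's range is limited). The gripper opens to 85 mm and grips with 20 to 120 N. Pads are 22 mm wide; open, the fingers measure 114 mm over their backs; the gripper's body (76 mm by 85 mm) begins 54 mm behind the grasp point. The pads swing forward as they close: fully open they stand 13 mm farther back than shut.
Start: joints at [-68.125, 18.312, 89.639, -0, 72.044, -1.146], TCP at [224.873, -529.22, 231.338] pointing down, gripper open.
Joint ranges: [-177.97, 177.97], [-48.28, 115.42], [12.27, 149.76], [-77.06, 257.06], [2.81, 150.46], [-146.56, 146.56]. Speed limits (degrees/s): [147.25, 147.25, 180, 180, 180, 180].

INTERFACE

Orientations are given as a 3x3 rotation matrix whose columns are the frame's x, y, z axes.
In Python, from cell import read_state, camera, camera_params, job_done gives the robot as it stands.
- The arm moves only by the tool send_rows, never from a script. Its argument "moves" is a list of rows, each an object with "hand": the opening, from -1 (shut) to 1 (fully open); "offset": the shift along the tool's x, y, z normalised to -1 to 1, where 1 is 400 mm, a list of three; "yaw": the turn about the tool's z normalised to -1 to 1, where 1 is 90 degrees. In form: [{"hand": hand, "offset": [dx, dy, dz], "yaw": yaw}, ...]. A call has exactly 8 rows; each row shifts and turns the commanded pose from where the row before left it, along the tool's axes as they then stand; what a row does not reach is not made up. A row lasts 1/10 s, in which the tool goes at most 50 mm and 8.59 degrees, less where a joint would pass 70% of its speed; a pose out of reach is approached as far as the arm can. A call with a number of a shift or a turn outside -1 to 1 is refused whole. A call with a gripper value outside its range is refused whole. The fingers move at their own pace and stop on an object; the grip force is fixed at half the most. Time passes only in rows, so rows that do not move let the fingers close, or fill a call up. It gives the time, the measured TCP pose, the force, the opening and the grip force at its end, in the units of the state.
- read_state(): the state, without advancing time (a new reading comes with each control period).
- camera(name): name is "scene" or "top" or "wrist"; returns (picture, depth): 400x640x3 uint8, blue, green, red; 400x640 float32, mm along the optical axis (not along the pixel's ray), 0 where there is no reading.
- camera_params(name): a dict with "camera_matrix" (3x3 intrinsics, pixels), "rvec" (rotation vector, rad) and "tvec" (3), from world to camera coordinates, as OpenCV has them. Camera axes: x right, y down, z forward; pixel columns grow to the right and rows downward; lengths in mm; the calibration is good to about 2 mm. A picture is of the moment at which its call begins: read the wrist's pose just before it. camera_params takes no time and is no camera call; for the wrist camera it gives the pose at the moment of the call.
- job_done(): hands the job in; it is judged then, once.
The state is a dict: "time_s": time; "joints": joint angles; "joint_vel": joint speeds; "joint_efforts": joint torques, N m; "ee_pos": TCP position; "orientation": TCP orientation; "wrist_force": force on the tool from outside, world axes, zero at the start; "wrist_torque": the same for the moment, N m; "finger_gap": finger opening in mm; "grip_force": force on a finger pad.
Only numpy, scipy, OpenCV 4.12 (cv2) and the standard library are available. Lean on these libraries where they do the work, as an engineer would, in place of code of your own. Each camera call takes 0.05 s, during which the arm holds its last target. There are 200 camera calls.

## Working session

There is one attempt and no reset: what is moved stays moved. The work goes in short steps, Python scripts to look and compute and a tool call to move; the robot and the scene stay as the last step left them, time stands still between calls to the robot, and variables do not carry over. Pictures are saved under pics/ and viewed, at most 10 in all, crops included, and the job is handed in when it is done.

Besides the shell and the picture viewer there is one more tool, called after "Emit:" as a command line: name --argument value ..., lists and objects as JSON in quotes. send_rows: Moves the arm, as the interface text tells. Its arguments: {"type":"object","properties":{"moves":{"type":"array"}},"required":["moves"]}

```bash
mkdir -p pics; ls; cat > h.py <<'E'
import numpy as np, cv2
from cell import read_state, camera, camera_params, job_done
def grab(name):
    P=camera_params(name); im,d=camera(name)
    R=cv2.Rodrigues(np.array(P["rvec"],float))[0]
    return im,d,np.array(P["camera_matrix"],float),R,np.array(P["tvec"],float).ravel()
def cloud(d,K,R,t):
    v,u=np.mgrid[:d.shape[0],:d.shape[1]]
    c=np.stack([(u-K[0,2])/K[0,0]*d,(v-K[1,2])/K[1,1]*d,d],-1)
    return (c-t)@R
E
python3 - <<'E'
from h import *
s=read_state(); print(s)
for n in ["scene","top"]:
    im,d,K,R,t=grab(n); cv2.imwrite(f"pics/{n}.png",im); np.savez(f"pics/{n}.npz",im=im,d=d,K=K,R=R,t=t); print(n,K[0,0],-R.T@t)
E
```

```text
pics
{'time_s': 0.0, 'joints': array([-6.81264710e+01,  1.83508484e+01,  8.97080175e+01, -3.76142403e-04,
        7.20433361e+01, -1.14490632e+00]), 'joint_vel': array([ 0.08533676,  0.0298909 , -0.11433761,  0.08108638,  0.01225948,
       -0.05516493]), 'joint_efforts': array([ 2.07721307e-03, -4.15518200e+01, -2.34161943e+01, -6.43300223e-05,
        8.06272816e-03, -1.90305030e-05]), 'ee_pos': array([ 224.6673125 , -528.76220371,  230.47928389]), 'orientation': array([[ 9.20378302e-01,  3.91028557e-01, -6.70352003e-04],
       [ 3.91029131e-01, -9.20376818e-01,  1.65301890e-03],
       [ 2.94011531e-05, -1.78352989e-03, -9.99998409e-01]]), 'wrist_force': array([-0.20934807, -0.15740411,  0.30581022]), 'wrist_torque': array([-0.03314341, -0.00204937,  0.00262931]), 'grip_force': 0.0, 'finger_gap': 85.66166373412827}
scene 513.7932839424926 [ -72.3822213   607.88315426 1205.5208056 ]
top 498.0304003818647 [ 181.53745546  -25.45731651 1595.15126023]
```

View pics/scene.png

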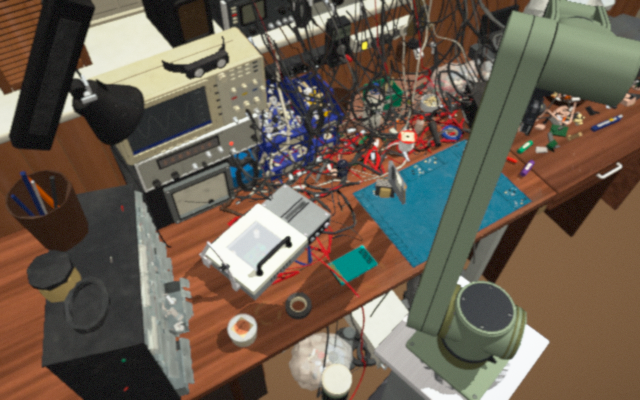

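View pics/top.png

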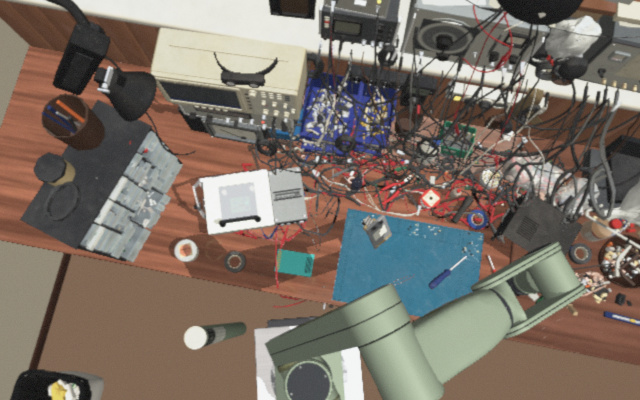

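The overview shows the box at about top (252,200) / scene (265,240), the card and transformer at about top (376,230) / scene (395,185), and the turquoise decoy at top (296,262). Next I'll zoom in and get the coordinates.

```bash
python3 - <<'E'
from h import *
T=np.load("pics/top.npz"); S=np.load("pics/scene.npz")
a=cv2.resize(T["im"][155:275,185:345],None,fx=5,fy=5,interpolation=cv2.INTER_CUBIC)[:600]
cv2.imwrite("pics/c1.png",cv2.resize(T["im"][155:275,185:345],(800,600),interpolation=cv2.INTER_CUBIC))
b=np.hstack([cv2.resize(S["im"][175:305,195:335],(430,400),interpolation=cv2.INTER_CUBIC),np.vstack([cv2.resize(T["im"][205:255,350:410],(360,300),interpolation=cv2.INTER_CUBIC),cv2.resize(S["im"][155:205,365:425],(360,300),interpolation=cv2.INTER_CUBIC)])[:600,:] [:400]]) if 0 else None
c=np.hstack([cv2.resize(S["im"][175:305,195:335],(400,400)),cv2.resize(S["im"][150:210,360:420],(400,400))])
cv2.imwrite("pics/c2.png",c)
for n,Z in (("top",T),("scene",S)):
    W=cloud(Z["d"],Z["K"],Z["R"],Z["t"]); np.save(f"pics/W{n}.npy",W)
W=np.load("pics/Wtop.npy")
for (u,v) in [(200,180),(270,172),(275,172),(302,170),(306,220),(276,225),(270,228),(208,234),(240,218),(290,195),(288,185),(376,225),(376,235),(384,218),(370,218),(376,230),(386,240),(400,260)]: print(u,v,W[v,u].round(0))
E
```

```text
200 180 [621. 301.  71.]
270 172 [634.  79.  59.]
275 172 [628.  62.  78.]
302 170 [648. -24.   9.]
306 220 [476. -25.  29.]
276 225 [470.  73.  10.]
270 228 [465.  94.  -7.]
208 234 [459. 295.  -2.]
240 218 [480. 173. 116.]
290 195 [560.  21.  34.]
288 185 [587.  24.  61.]
376 225 [ 429. -235.  109.]
376 235 [ 405. -238.   66.]
384 218 [ 450. -262.  105.]
370 218 [ 462. -226.   56.]
376 230 [ 417. -236.   90.]
386 240 [ 396. -277.    6.]
400 260 [ 327. -313.   15.]
```

View pics/c1.png

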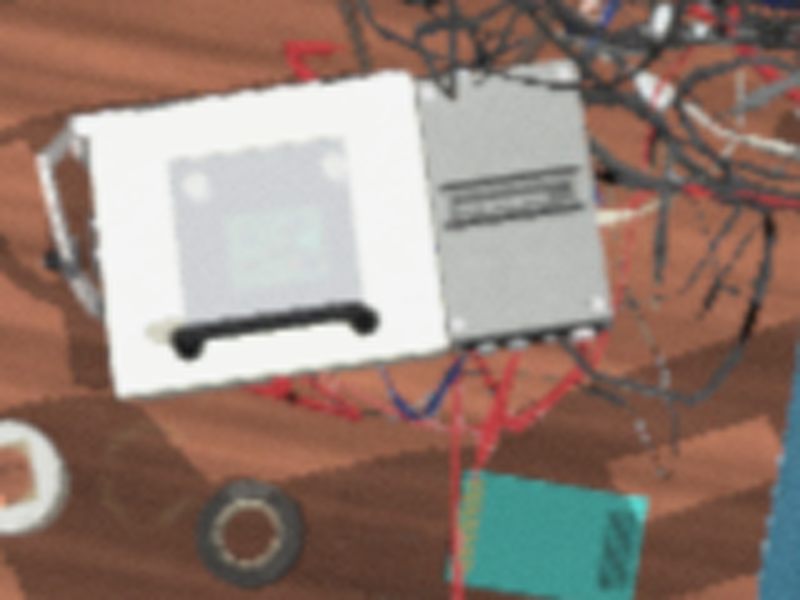

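View pics/c2.png

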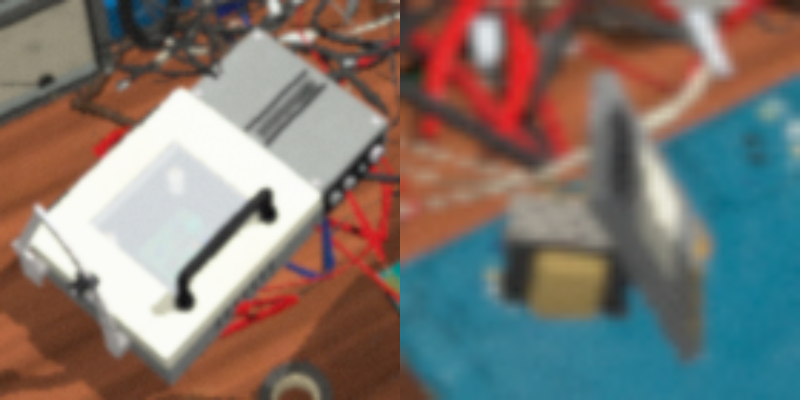

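The crops show the console slot as a bright floor between two dark lines at top ≈(290,195). The handle bar runs (222,223)–(259,218), and the index thumb screw is at about top (196,207). The card leans on the transformer with its foot towards the robot. I'll fit rough poses and get the wrist camera's mounting.

```bash
python3 - <<'E'
from h import *
s=read_state(); P=camera_params("wrist"); R=cv2.Rodrigues(np.array(P["rvec"],float))[0]; t=np.array(P["tvec"]).ravel()
Rt=s["orientation"]; c=-R.T@t
print("cam in tool",(Rt.T@(c-s["ee_pos"])).round(1),"axes",(Rt.T@R.T).round(2).tolist(),np.array(P["camera_matrix"]).round(0).tolist())
for n in("top","scene"):
    W=np.load(f"pics/W{n}.npy").reshape(-1,3); im=np.load(f"pics/{n}.npz")["im"].reshape(-1,3)
    m=(abs(W[:,0]-430)<60)&(abs(W[:,1]+245)<60)&(W[:,2]>60)&(W[:,2]<130)
    p=W[m]; c=p.mean(0); u,sv,v=np.linalg.svd(p-c); print(n,m.sum(),c.round(0),v[2].round(2),sv.round(0),p.min(0).round(0),p.max(0).round(0))
    hi=W[m&(W[:,2]>95)]; print(hi.min(0).round(),hi.max(0).round(), hi.mean(0).round())
    # white cover
    g=im.min(1)>190
    m=g&(abs(W[:,0]-560)<130)&(abs(W[:,1]-160)<160)&(abs(W[:,2]-70)<15)
    (r)=cv2.minAreaRect(W[m][:,:2].astype(np.float32)); print("cover",r,np.median(W[m],0))
E
```

```text
cam in tool [  70.3    1.4 -143.2] axes [[0.0, -0.96, -0.28], [1.0, 0.0, 0.0], [-0.0, -0.28, 0.96]] [[283.0, 0.0, 315.0], [0.0, 283.0, 201.0], [0.0, 0.0, 1.0]]
top 316 [ 426. -240.   93.] [-0.7  -0.5   0.51] [375. 364.  83.] [ 391. -279.   60.] [ 462. -203.  121.]
[ 408. -266.   95.] [ 462. -203.  121.] [ 433. -234.  109.]
cover ((547.6995239257812, 172.28250122070312), (182.63743591308594, 245.0820770263672), 4.279857635498047) [549.25650074 183.17219531  68.80524366]
scene 258 [ 423. -233.   92.] [ 0.7   0.48 -0.53] [373. 311.  45.] [ 386. -277.   60.] [ 463. -200.  114.]
[ 407. -261.   95.] [ 463. -200.  114.] [ 431. -229.  107.]
cover ((544.3204956054688, 181.68431091308594), (183.2279815673828, 228.9772186279297), 4.861256122589111) [545.48406772 184.97889346  65.70958903]
```

```bash
cat >> h.py <<'E'
def plan(target,ang,n,pos=None,a0=None):
    """tool-x world heading ang (deg); prints offsets (units of 400mm) and yaw per row, shift in axes at row start"""
    s=read_state(); R=s["orientation"]; pos=s["ee_pos"] if pos is None else np.array(pos,float)
    a0=np.degrees(np.arctan2(R[1,0],R[0,0])) if a0 is None else a0
    d=(np.array(target,float)-pos)/n; dy=(ang-a0)/n
    for i in range(n):
        a=np.radians(a0+dy*i); X=np.array([np.cos(a),np.sin(a),0]); Y=np.array([np.sin(a),-np.cos(a),0])
        o=np.array([d@X,d@Y,-d[2]])/400
        if dy or i==0: print(o.round(4).tolist(), round(-dy/90,4))
    print("from",pos.round(1),round(a0,2),"n",n)
E
python3 -c "
from h import *
plan([442,-265,240],125,13)"
```

```text
[0.0583, -0.0303, -0.0018] -0.0872
[0.0619, -0.0221, -0.0018] -0.0872
[0.0643, -0.0135, -0.0018] -0.0872
[0.0656, -0.0045, -0.0018] -0.0872
[0.0656, 0.0044, -0.0018] -0.0872
[0.0644, 0.0134, -0.0018] -0.0872
[0.0619, 0.022, -0.0018] -0.0872
[0.0583, 0.0303, -0.0018] -0.0872
[0.0537, 0.0379, -0.0018] -0.0872
[0.048, 0.0449, -0.0018] -0.0872
[0.0414, 0.051, -0.0018] -0.0872
[0.0341, 0.0562, -0.0018] -0.0872
[0.0261, 0.0603, -0.0018] -0.0872
from [ 224.7 -528.8  230.6] 23.02 n 13
```

Emit:
send_rows --moves '[{"hand": 1,"offset": [0.0583,-0.0303,-0.002],"yaw": -0.0872},{"hand": 1,"offset": [0.0619,-0.0221,-0.002],"yaw": -0.0872},{"hand": 1,"offset": [0.0643,-0.0135,-0.002],"yaw": -0.0872},{"hand": 1,"offset": [0.0656,-0.0045,-0.002],"yaw": -0.0872},{"hand": 1,"offset": [0.0656,0.0044,-0.002],"yaw": -0.0872},{"hand": 1,"offset": [0.0644,0.0134,-0.002],"yaw": -0.0872},{"hand": 1,"offset": [0.0619,0.022,-0.002],"yaw": -0.0872},{"hand": 1,"offset": [0.0583,0.0303,-0.002],"yaw": -0.0872}]'

```text
time_s: 0.9
ee_pos: [359.0, -365.8, 237.4]
orientation: [[0.068, 0.998, -0.001], [0.998, -0.068, 0.001], [0.001, -0.001, -1.0]]
wrist_force: [0.3, 0.2, -0.6]
finger_gap: 85.0
grip_force: 0.0
```

Emit:
send_rows --moves '[{"hand": 1,"offset": [0.0537,0.0379,-0.002],"yaw": -0.0872},{"hand": 1,"offset": [0.048,0.0449,-0.002],"yaw": -0.0872},{"hand": 1,"offset": [0.0414,0.051,-0.002],"yaw": -0.0872},{"hand": 1,"offset": [0.0341,0.0562,-0.002],"yaw": -0.0872},{"hand": 1,"offset": [0.0261,0.0603,-0.002],"yaw": -0.0872},{"hand": 1,"offset": [0,0,0],"yaw": 0},{"hand": 1,"offset": [0,0,0],"yaw": 0},{"hand": 1,"offset": [0,0,0],"yaw": 0}]'

```text
time_s: 1.7
ee_pos: [441.4, -265.8, 241.5]
orientation: [[-0.573, 0.82, -0.001], [0.82, 0.573, -0.0], [0.0, -0.001, -1.0]]
wrist_force: [0.2, -0.3, -0.1]
finger_gap: 85.8
grip_force: 0.0
```

```bash
python3 - <<'E'
from h import *
s=read_state(); print(s["time_s"],s["ee_pos"].round(1),s["joints"].round(1),np.degrees(np.arctan2(s["orientation"][1,0],s["orientation"][0,0])))
im,d,K,R,t=grab("wrist"); cv2.imwrite("pics/w1.png",im); np.savez("pics/w1.npz",im=im,d=d,K=K,R=R,t=t)
W=cloud(d,K,R,t); m=(d>0)&(abs(W[...,0]-430)<70)&(abs(W[...,1]+245)<70)
q=W[m&(W[...,2]<25)]; print("mat z",np.median(q[:,2]))
p=W[m&(W[...,2]>62)&(W[...,2]<125)]; 
# ransac plane
rng=np.random.default_rng(0); best=None
for _ in range(500):
    a=p[rng.choice(len(p),3,0)]; n=np.cross(a[1]-a[0],a[2]-a[0]); l=np.linalg.norm(n)
    if l<1: continue
    n/=l; k=abs((p-a[0])@n)<1.5
    if best is None or k.sum()>best.sum(): best=k
b=p[best]; c=b.mean(0); v=np.linalg.svd(b-c)[2]; n=v[2]*np.sign(v[2][2]); print(len(p),len(b),"c",c.round(1),"n",n.round(3),"heading",np.degrees(np.arctan2(-n[1],-n[0])),"tilt",90-np.degrees(np.arccos(n[2])))
h=-n[:2]/np.linalg.norm(n[:2]); w=np.array([-h[1],h[0]])
for lo in range(65,125,10):
    z=p[(p[:,2]>lo)&(p[:,2]<lo+10)]
    if len(z)>5: print(lo,len(z),"along h",np.percentile(z[:,:2]@h,[2,50,98]).round(1),"along w",np.percentile(z[:,:2]@w,[1,50,99]).round(1), z[:,2].max().round(1))
print("h",h,"w",w)
E
```

```text
1.7 [ 441.4 -265.8  241.5] [-32.3  12.6  96.2  -0.   71.2 -67.3] 124.95267842693043
mat z 4.61669878908848
2452 1992 c [ 422.9 -241.2   92.1] n [-0.704 -0.516  0.488] heading 36.26046818906309 tilt 29.18871733897346
65 289 along h [183.1 186.1 188.7] along w [-480.9 -443.4 -410.3] 75.0
75 336 along h [188.6 191.6 194.6] along w [-480.6 -442.9 -410.3] 85.0
85 338 along h [194.2 197.  199.8] along w [-480.6 -445.2 -410.3] 95.0
95 399 along h [199.6 202.5 205.1] along w [-481.2 -443.2 -410.3] 105.0
105 1001 along h [205.3 211.6 217.8] along w [-480.7 -443.5 -410.4] 115.0
h [0.80633656 0.59145698] w [-0.59145698  0.80633656]
```

View pics/w1.png

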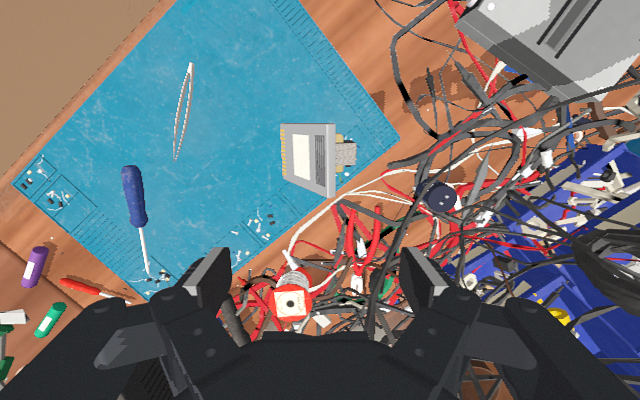

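The wrist view shows the card at (310,160), foot to the left, leaning right onto the transformer at (345,155). The two fingers are in the lower half. The fit gives a lean heading of 36.3°, width centre at w=-445.5, foot at H≈155 and top at H≈211. I'll straddle the card, push its top upright with the rear finger, then grip.

Emit:
send_rows --moves '[{"hand": 1,"offset": [0.0375,0.005,0],"yaw": -0.0146},{"hand": 1,"offset": [0.0375,0.004,0.05],"yaw": 0},{"hand": 1,"offset": [0,0,0.1],"yaw": 0},{"hand": 1,"offset": [0,0,0.1],"yaw": 0},{"hand": 1,"offset": [0,0,0.1],"yaw": 0},{"hand": 1,"offset": [0,0,0.066],"yaw": 0},{"hand": 0.1,"offset": [0,0,0],"yaw": 0},{"hand": 0.05,"offset": [0,0,0],"yaw": 0}]'

```text
time_s: 2.55
ee_pos: [427.3, -238.9, 75.9]
orientation: [[-0.593, 0.805, -0.0], [0.805, 0.593, 0.0], [0.0, 0.0, -1.0]]
wrist_force: [0.1, -0.4, 0.1]
finger_gap: 58.6
grip_force: 0.0
```

Emit:
send_rows --moves '[{"hand": 0.05,"offset": [0,0,0],"yaw": 0},{"hand": 0.05,"offset": [0,-0.015,0],"yaw": 0},{"hand": 0.05,"offset": [0,-0.02,0],"yaw": 0},{"hand": 0.05,"offset": [0,-0.02,0],"yaw": 0},{"hand": 0.05,"offset": [0,-0.02,0],"yaw": 0},{"hand": 0.05,"offset": [0,-0.02,0],"yaw": 0},{"hand": 0.05,"offset": [0,-0.02,0],"yaw": 0},{"hand": 0.05,"offset": [0,0,0],"yaw": 0}]'

```text
time_s: 3.35
ee_pos: [389.4, -266.6, 75.2]
orientation: [[-0.592, 0.806, -0.001], [0.806, 0.592, 0.0], [0.0, -0.0, -1.0]]
wrist_force: [0.6, 0.1, 0.4]
finger_gap: 44.6
grip_force: 0.0
```

```bash
cat > prof.py <<'E'
from h import *
import sys
s=read_state(); print(s["time_s"],s["ee_pos"].round(1),s["finger_gap"].round(1),s["wrist_force"].round(1))
im,d,K,R,t=grab("wrist"); cv2.imwrite(f"pics/{sys.argv[1]}.png",im); W=cloud(d,K,R,t); h=np.array([.8063,.5915]); w=np.array([-.5915,.8063])
H=W[...,:2]@h; w_=W[...,:2]@w
m=(d>0)&(abs(w_+445.5)<30)&(abs(H-180)<70)
for lo in range(10,130,10):
    k=m&(W[...,2]>lo)&(W[...,2]<=lo+10)
    if k.sum()>5: print(lo,k.sum(),np.percentile(H[k],[5,50,95]).round(1),W[k][:,2].max().round(1))
E
python3 prof.py w2
```

```text
Traceback (most recent call last):
  File "prof.py", line 3, in <module>
    s=read_state(); print(s["time_s"],s["ee_pos"].round(1),s["finger_gap"].round(1),s["wrist_force"].round(1))
                                                           ^^^^^^^^^^^^^^^^^^^^^
AttributeError: 'float' object has no attribute 'round'
```

```bash
sed -i 's/s\["finger_gap"\].round(1)/s["finger_gap"]/' prof.py; python3 prof.py w2
```

```text
3.35 [ 389.4 -266.6   75.2] 44.60831716796866 [0.6 0.1 0.4]
10 318 [152.4 195.6 226.8] 20.0
20 398 [154.  202.1 242.1] 30.0
30 518 [154.8 201.9 241.7] 40.0
40 1557 [156.2 215.6 235.2] 50.0
50 3624 [189.  217.5 243.1] 59.9
60 204 [157.9 158.4 158.9] 70.0
70 269 [158.9 159.5 160.1] 80.0
80 625 [124.3 160.4 187.7] 90.0
90 947 [122.  161.7 189.5] 100.0
100 1174 [122.8 162.8 189.2] 110.0
110 1613 [129.  164.  182.9] 120.0
120 4687 [115.5 169.7 199.1] 130.0
```

View pics/w2.png

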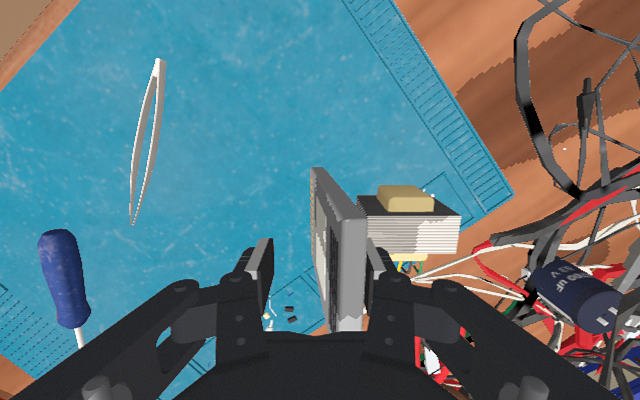

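The card now stands at about 7° tilt between the fingers, its front face at (325,240) and the transformer undisturbed at (410,215). I'll close on it and lift.

Emit:
send_rows --moves '[{"hand": -0.5,"offset": [0,0.005,0],"yaw": 0},{"hand": -1,"offset": [0,0,0],"yaw": 0},{"hand": -1,"offset": [0,0,0],"yaw": 0},{"hand": -1,"offset": [0,0,0],"yaw": 0},{"hand": -1,"offset": [0,0,0],"yaw": 0},{"hand": -1,"offset": [0,0,-0.01],"yaw": 0},{"hand": -1,"offset": [0,0,-0.04],"yaw": 0},{"hand": -1,"offset": [0,0,-0.05],"yaw": 0}]'

```text
time_s: 4.2
ee_pos: [391.3, -264.4, 115.1]
orientation: [[-0.593, 0.805, -0.002], [0.805, 0.593, 0.002], [0.003, -0.001, -1.0]]
wrist_force: [-0.0, 0.2, -1.1]
finger_gap: 9.4
grip_force: 58.3
```

Emit:
send_rows --moves '[{"hand": -1,"offset": [0,0,-0.1],"yaw": 0},{"hand": -1,"offset": [0,0,-0.1],"yaw": 0},{"hand": -1,"offset": [0,0,-0.1],"yaw": 0},{"hand": -1,"offset": [0,0,-0.05],"yaw": 0},{"hand": -1,"offset": [0,0,0],"yaw": 0},{"hand": -1,"offset": [0,0,0],"yaw": 0},{"hand": -1,"offset": [0,0,0],"yaw": 0},{"hand": -1,"offset": [0,0,0],"yaw": 0}]'

```text
time_s: 5.0
ee_pos: [391.3, -264.5, 253.7]
orientation: [[-0.593, 0.805, -0.003], [0.805, 0.593, 0.002], [0.003, -0.001, -1.0]]
wrist_force: [0.2, 0.3, -1.6]
finger_gap: 9.5
grip_force: 58.3
```

```bash
cat > held.py <<'E'
# card in the tool frame, from wrist and scene clouds
from h import *
import sys
s=read_state(); Rt=s["orientation"]; p=s["ee_pos"]; print(s["time_s"],p.round(1),s["finger_gap"],s["grip_force"],s["wrist_force"].round(1),np.degrees(np.arctan2(Rt[1,0],Rt[0,0])).round(2))
for n in("wrist","scene","top"):
    im,d,K,R,t=grab(n); np.savez(f"pics/{sys.argv[1]}{n}.npz",im=im,d=d,K=K,R=R,t=t); cv2.imwrite(f"pics/{sys.argv[1]}{n}.png",im)
    W=(cloud(d,K,R,t)-p)@Rt; m=(d>0)&(abs(W[...,0])<60)&(abs(W[...,1])<25)&(W[...,2]>-60)&(W[...,2]<140)
    print(n)
    for lo in range(-40,120,15):
        k=m&(W[...,2]>lo)&(W[...,2]<=lo+15)
        if k.sum()>4: q=W[k]; print(" ",lo,k.sum(),"x",np.percentile(q[:,0],[2,98]).round(1),"y",np.percentile(q[:,1],[5,50,95]).round(1),"z",q[:,2].min().round(1),q[:,2].max().round(1))
E
python3 held.py g1
```

```text
5.0 [ 391.3 -264.5  253.7] 9.548468412515831 58.33553373813629 [ 0.2  0.3 -1.6] 126.36
wrist
  -40 1020 x [-10.   35.6] y [-15.2  -1.   14.5] z -40.0 -25.0
  -25 776 x [ 5.2 35.5] y [-17.2  -0.2  16.4] z -25.0 -10.0
  -10 241 x [ 5.2 35.6] y [-14.7  -0.7  13.8] z -10.0 4.8
  5 99 x [34.7 35.6] y [-4.9 -0.7  3.7] z 5.0 20.0
  20 77 x [34.3 35.6] y [-5.  -0.7  3.6] z 20.4 35.0
  35 59 x [34.8 35.6] y [-4.9 -0.8  3.4] z 35.2 49.9
  50 44 x [34.1 35.6] y [-5.1 -0.8  3.6] z 50.7 64.8
  65 10 x [35.3 35.5] y [-4.2 -1.2  2.5] z 65.1 66.6
scene
  -40 61 x [ 3.4 37.1] y [-16.7   5.3  18.8] z -39.4 -25.2
  -25 68 x [-2.8 36.8] y [-14.    5.7  19. ] z -24.6 -10.2
  -10 37 x [ 4.  38.7] y [-13.4   3.7  12.4] z -9.9 4.3
  5 25 x [-8.4 37.5] y [-3.   4.6  6.2] z 7.2 19.8
  20 25 x [ 3.1 38.1] y [-3.2  2.9  6.2] z 20.4 34.2
  35 24 x [-26.1  38.9] y [-2.6  4.9  6.2] z 35.5 49.7
  50 30 x [-28.2  37.9] y [-2.2  5.4  6.3] z 51.0 61.6
  65 11 x [11.7 36.1] y [-2.6  5.5  5.9] z 65.8 71.0
top
  -40 5 x [12.  34.8] y [-8.3  0.   5.2] z -39.1 -29.6
  -25 12 x [ 5.6 35.2] y [-12.8  -0.7  12. ] z -23.9 -11.1
  -10 8 x [ 7.8 34.4] y [-7.5 -2.5  9.5] z -9.3 3.3
  5 7 x [12.6 35.1] y [-3.6  0.4  5.7] z 5.2 17.4
  20 6 x [12.4 34.6] y [-3.6 -0.4  3.9] z 24.9 33.6
```

The card is held upright and centred, about 0.7 mm off in y, with its bottom edge 71 mm below the TCP. Now I'll move beside the slot to measure it.

```bash
python3 -c "
from h import *
plan([560,-70,215],95,7)"
```

```text
[0.0204, 0.0896, 0.0141] 0.0498
[0.0273, 0.0878, 0.0141] 0.0498
[0.0341, 0.0853, 0.0141] 0.0498
[0.0407, 0.0824, 0.0141] 0.0498
[0.047, 0.079, 0.0141] 0.0498
[0.053, 0.0751, 0.0141] 0.0498
[0.0587, 0.0707, 0.0141] 0.0498
from [ 391.8 -264.8  254.4] 126.36 n 7
```

Emit:
send_rows --moves '[{"hand": -1,"offset": [0.0204,0.0896,0.014],"yaw": 0.0498},{"hand": -1,"offset": [0.0273,0.0878,0.014],"yaw": 0.0498},{"hand": -1,"offset": [0.0341,0.0853,0.014],"yaw": 0.0498},{"hand": -1,"offset": [0.0407,0.0824,0.014],"yaw": 0.0498},{"hand": -1,"offset": [0.047,0.079,0.014],"yaw": 0.0498},{"hand": -1,"offset": [0.053,0.0751,0.014],"yaw": 0.0498},{"hand": -1,"offset": [0.0587,0.0707,0.014],"yaw": 0.0498},{"hand": -1,"offset": [0,0,0],"yaw": 0}]'

```text
time_s: 5.95
ee_pos: [562.3, -67.1, 214.4]
orientation: [[-0.09, 0.996, -0.001], [0.996, 0.09, 0.002], [0.002, -0.001, -1.0]]
wrist_force: [0.6, -0.9, -1.3]
finger_gap: 9.4
grip_force: 58.7
```

Emit:
send_rows --moves '[{"hand": -1,"offset": [0,0,0],"yaw": 0},{"hand": -1,"offset": [0,0,0],"yaw": 0},{"hand": -1,"offset": [0,0,0],"yaw": 0},{"hand": -1,"offset": [0,0,0],"yaw": 0},{"hand": -1,"offset": [0,0,0],"yaw": 0},{"hand": -1,"offset": [0,0,0],"yaw": 0},{"hand": -1,"offset": [0,0,0],"yaw": 0},{"hand": -1,"offset": [0,0,0],"yaw": 0}]'

```text
time_s: 6.75
ee_pos: [560.2, -70.3, 216.2]
orientation: [[-0.087, 0.996, 0.0], [0.996, 0.087, -0.0], [-0.0, 0.0, -1.0]]
wrist_force: [0.3, -0.4, -1.5]
finger_gap: 9.6
grip_force: 58.8
```

```bash
python3 - <<'E'
from h import *
s=read_state(); print(s["time_s"],s["ee_pos"].round(1),s["finger_gap"],np.degrees(np.arctan2(s["orientation"][1,0],s["orientation"][0,0])))
im,d,K,R,t=grab("wrist"); cv2.imwrite("pics/w3.png",im); np.savez("pics/w3.npz",im=im,d=d,K=K,R=R,t=t)
W=cloud(d,K,R,t)
con=(d>0)&(abs(W[...,2]-60)<4)&(abs(W[...,0]-560)<110)&(abs(W[...,1]-20)<60)
print("console z",np.median(W[con][:,2]),con.sum())
r=cv2.minAreaRect(W[con][:,:2].astype(np.float32)); print(r)
fl=(d>0)&(abs(W[...,2]-35)<5)&(abs(W[...,0]-560)<30)&(abs(W[...,1]-20)<50)
q=W[fl]; print("floor",len(q),np.median(q,0)); print(cv2.minAreaRect(q[:,:2].astype(np.float32)))
E
```

```text
6.75 [560.2 -70.3 216.2] 9.57524612168802 94.98147976327319
console z 60.62784572970105 17561
((567.1513671875, 29.71617889404297), (203.54446411132812, 105.73289489746094), 4.394552230834961)
floor 939 [555.04540381  30.63018016  35.61483889]
((555.4168701171875, 28.207477569580078), (12.601812362670898, 76.13829803466797), 4.8808441162109375)
```

View pics/w3.png

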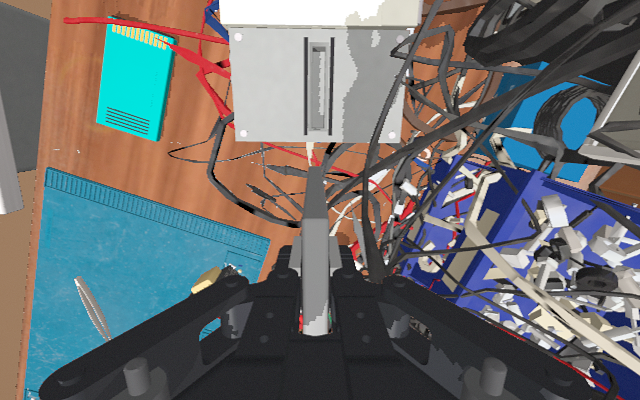

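The slot is at (319,88) in this view, giving a floor centre of (555.4, 28.2) and yaw 4.9°, with size and depth matching the text. I'll recheck the card in the hand and plan.

```bash
python3 - <<'E'
from h import *
s=read_state();Rt=s["orientation"];p=s["ee_pos"]
Z=np.load("pics/w3.npz"); W=(cloud(Z["d"],Z["K"],Z["R"],Z["t"])-p)@Rt; d=Z["d"]
m=(d>0)&(abs(W[...,0]-35)<4)&(abs(W[...,1])<12)
for lo in range(0,80,15):
    q=W[m&(W[...,2]>lo)&(W[...,2]<=lo+15)]
    if len(q): print(lo,len(q),np.median(q[:,0]).round(1),np.percentile(q[:,1],[3,97]).round(1),q[:,2].max().round(1))
plan([556.1,28.8,146],94.9,4)
plan([556.1,28.8,146],94.9,4,pos=[560,-70,215],a0=95)
E
```

```text
0 110 35.4 [-4.4  4.7] 14.7
15 78 35.3 [-4.5  4.6] 30.0
30 66 35.4 [-4.4  4.5] 44.9
45 49 35.4 [-4.6  4.5] 58.7
60 24 35.4 [-4.   3.8] 67.2
[0.0619, 0.0028, 0.0438] 0.0002
[0.0619, 0.0028, 0.0438] 0.0002
[0.0619, 0.0028, 0.0438] 0.0002
[0.0619, 0.0027, 0.0438] 0.0002
from [560.2 -70.3 216.1] 94.98 n 4
[0.0617, 0.003, 0.0431] 0.0003
[0.0617, 0.0029, 0.0431] 0.0003
[0.0617, 0.0029, 0.0431] 0.0003
[0.0617, 0.0029, 0.0431] 0.0003
from [560. -70. 215.] 95 n 4
```

Emit:
send_rows --moves '[{"hand": -1,"offset": [0.062,0.0024,0],"yaw": 0},{"hand": -1,"offset": [0.062,0.0024,0.025],"yaw": 0},{"hand": -1,"offset": [0.062,0.0024,0.05],"yaw": 0},{"hand": -1,"offset": [0.062,0.0024,0.05],"yaw": 0},{"hand": -1,"offset": [0,0,0.05],"yaw": 0},{"hand": -1,"offset": [0,0,0],"yaw": 0},{"hand": -1,"offset": [0,0,0],"yaw": 0},{"hand": -1,"offset": [0,0,0],"yaw": 0}]'

```text
time_s: 7.6
ee_pos: [556.4, 28.5, 147.4]
orientation: [[-0.086, 0.996, 0.002], [0.996, 0.086, -0.0], [-0.0, 0.002, -1.0]]
wrist_force: [-0.1, -0.8, -1.3]
finger_gap: 9.0
grip_force: 58.7
```

```bash
python3 - <<'E'
from h import *
s=read_state();Rt=s["orientation"];p=s["ee_pos"]; print(s["time_s"],p.round(2),np.degrees(np.arctan2(Rt[1,0],Rt[0,0])))
im,d,K,R,t=grab("wrist"); cv2.imwrite("pics/w4.png",im); np.savez("pics/w4.npz",im=im,d=d,K=K,R=R,t=t)
Wd=cloud(d,K,R,t); W=(Wd-p)@Rt
m=(d>0)&(abs(W[...,0]-35)<4)&(abs(W[...,1])<12)
for lo in range(30,80,15):
    q=W[m&(W[...,2]>lo)&(W[...,2]<=lo+15)]
    if len(q): print(lo,len(q),np.median(q[:,0]).round(1),np.percentile(q[:,1],[3,97]).round(1),q[:,2].max().round(1))
# slot end visible past the card, in tool frame
q=W[(d>0)&(abs(Wd[...,2]-60.5)<3)&(abs(W[...,0]-30)<60)]; print("top",len(q),q.min(0),q.max(0))
q=W[(d>0)&(Wd[...,2]<50)&(Wd[...,2]>30)&(abs(W[...,0])<50)&(abs(W[...,1])<15)]; print("slot",len(q), q.min(0).round(1),q.max(0).round(1))
E
```

```text
7.6 [556.41  28.52 147.35] 94.94737611428494
30 66 35.4 [-4.5  4.5] 45.0
45 49 35.4 [-4.6  4.5] 59.6
60 24 35.4 [-4.   3.8] 67.2
75 143 35.5 [-11.6  11.3] 89.8
top 19178 [-29.99224157 -86.97510844  83.7747063 ] [ 89.98728291 280.20509099  90.48594652]
slot 125 [ 16.9  -7.6 110. ] [ 34.6   5.2 113.4]
```

View pics/w4.png

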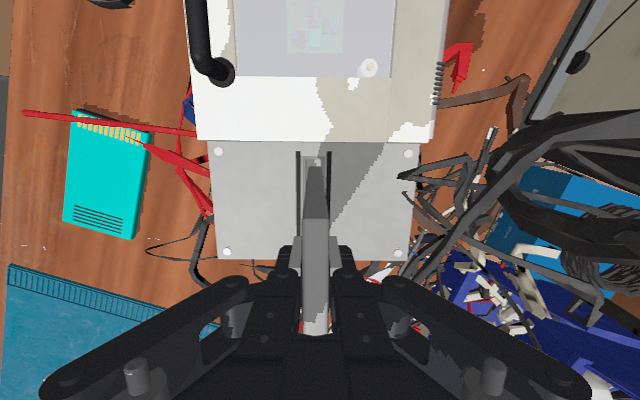

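The card is just above the slot at (316,165). Its centre is about 1.1 mm off in tool y, so I'll correct that and lower.

Emit:
send_rows --moves '[{"hand": -1,"offset": [0.0013,-0.0027,0],"yaw": 0},{"hand": -1,"offset": [0,0,0.02],"yaw": 0},{"hand": -1,"offset": [0,0,0.015],"yaw": 0},{"hand": -1,"offset": [0,0,0.01],"yaw": 0},{"hand": -1,"offset": [0,0,0.01],"yaw": 0},{"hand": -1,"offset": [0,0,0.01],"yaw": 0},{"hand": -1,"offset": [0,0,0.01],"yaw": 0},{"hand": -1,"offset": [0,0,0],"yaw": 0}]'

```text
time_s: 8.45
ee_pos: [554.1, 29.4, 115.4]
orientation: [[-0.087, 0.996, -0.001], [0.996, 0.087, -0.0], [-0.0, -0.001, -1.0]]
wrist_force: [0.3, -0.4, -0.7]
finger_gap: 9.3
grip_force: 58.8
```

Emit:
send_rows --moves '[{"hand": -1,"offset": [0,0,0.008],"yaw": 0},{"hand": -1,"offset": [0,0,0.008],"yaw": 0},{"hand": -1,"offset": [0,0,0.005],"yaw": 0},{"hand": -1,"offset": [0,0,0.004],"yaw": 0},{"hand": -1,"offset": [0,0,0],"yaw": 0},{"hand": -1,"offset": [0,0,0],"yaw": 0},{"hand": -1,"offset": [0,0,0],"yaw": 0},{"hand": -1,"offset": [0,0,0],"yaw": 0}]'

```text
time_s: 9.25
ee_pos: [554.5, 29.3, 106.2]
orientation: [[-0.087, 0.996, 0.0], [0.996, 0.087, -0.0], [-0.0, 0.0, -1.0]]
wrist_force: [0.3, -0.8, 0.3]
finger_gap: 9.5
grip_force: 59.0
```

Emit:
send_rows --moves '[{"hand": -1,"offset": [0,0,0.003],"yaw": 0},{"hand": -1,"offset": [0,0,0.003],"yaw": 0},{"hand": -1,"offset": [0,0,0],"yaw": 0},{"hand": -1,"offset": [0,0,0],"yaw": 0},{"hand": -1,"offset": [0,0,0],"yaw": 0},{"hand": -1,"offset": [0,0,0],"yaw": 0},{"hand": -1,"offset": [0,0,0],"yaw": 0},{"hand": -1,"offset": [0,0,0],"yaw": 0}]'

```text
time_s: 10.05
ee_pos: [554.6, 29.3, 106.1]
orientation: [[-0.087, 0.996, 0.002], [0.996, 0.087, -0.0], [-0.0, 0.002, -1.0]]
wrist_force: [-3.4, 0.4, 14.3]
finger_gap: 9.5
grip_force: 61.0
```

It's seated: 14 N reaction with no further travel. Now I'll release and rise.

Emit:
send_rows --moves '[{"hand": -0.6,"offset": [0,0,0],"yaw": 0},{"hand": -0.3,"offset": [0,0,0],"yaw": 0},{"hand": 0,"offset": [0,0,0],"yaw": 0},{"hand": 0.2,"offset": [0,0,0],"yaw": 0},{"hand": 0.2,"offset": [0,0,-0.05],"yaw": 0},{"hand": 0.2,"offset": [0,0,-0.1],"yaw": 0},{"hand": 0.2,"offset": [0,0,-0.1],"yaw": 0},{"hand": 0.2,"offset": [0,0,-0.1],"yaw": 0}]'

```text
time_s: 10.85
ee_pos: [554.1, 29.3, 244.8]
orientation: [[-0.087, 0.996, -0.001], [0.996, 0.087, -0.0], [-0.0, -0.001, -1.0]]
wrist_force: [1.0, -0.1, 0.0]
finger_gap: 51.7
grip_force: 0.0
```

Emit:
send_rows --moves '[{"hand": 0.2,"offset": [0.068,-0.006,-0.012],"yaw": 0},{"hand": 0.2,"offset": [0.068,-0.006,-0.012],"yaw": 0},{"hand": 0.2,"offset": [0.068,-0.006,-0.012],"yaw": 0},{"hand": 0.2,"offset": [0,0,0],"yaw": 0},{"hand": 0.2,"offset": [0,0,0],"yaw": 0},{"hand": 0.2,"offset": [0,0,0],"yaw": 0},{"hand": 0.2,"offset": [0,0,0],"yaw": 0},{"hand": 0.2,"offset": [0,0,0],"yaw": 0}]'

```text
time_s: 11.65
ee_pos: [540.2, 109.3, 257.8]
orientation: [[-0.086, 0.996, -0.0], [0.996, 0.086, -0.0], [-0.0, -0.0, -1.0]]
wrist_force: [-0.5, -0.5, -0.7]
finger_gap: 50.7
grip_force: 0.0
```

```bash
python3 - <<'E'
from h import *
s=read_state(); print(s["time_s"],s["ee_pos"].round(2))
im,d,K,R,t=grab("wrist"); cv2.imwrite("pics/w5.png",im); np.savez("pics/w5.npz",im=im,d=d,K=K,R=R,t=t)
E
```

```text
11.65 [540.16 109.26 257.84]
```

Emit:
send_rows --moves '[{"hand": 0.2,"offset": [0.106,0.003,-0.006],"yaw": 0},{"hand": 0.2,"offset": [0.106,0.003,-0.006],"yaw": 0},{"hand": 0.2,"offset": [0.106,0.003,-0.006],"yaw": 0},{"hand": 0.2,"offset": [0.106,0.003,-0.006],"yaw": 0},{"hand": 0.2,"offset": [0,0,0],"yaw": 0},{"hand": 0.2,"offset": [0,0,0],"yaw": 0},{"hand": 0.2,"offset": [0,0,0],"yaw": 0},{"hand": 0.2,"offset": [0,0,0],"yaw": 0}]'

```text
time_s: 12.5
ee_pos: [530.3, 278.0, 267.7]
orientation: [[-0.085, 0.996, -0.0], [0.996, 0.085, -0.0], [-0.0, -0.0, -1.0]]
wrist_force: [0.1, -0.1, 1.1]
finger_gap: 51.0
grip_force: 0.0
```

```bash
python3 - <<'E'
from h import *
s=read_state(); print(s["time_s"],s["ee_pos"].round(2))
im,d,K,R,t=grab("wrist"); np.savez("pics/w6.npz",im=im,d=d,K=K,R=R,t=t)
Z=np.load("pics/w5.npz")
cv2.imwrite("pics/v56.png",np.vstack([cv2.resize(Z["im"][:300],(640,300)),im[:300]]))
# handle bar from w5
W=cloud(Z["d"],Z["K"],Z["R"],Z["t"]); y=np.radians(4.88); bx=np.array([np.cos(y),np.sin(y)]); by=np.array([-np.sin(y),np.cos(y)])
for n in("w5","w6"):
    Z=np.load(f"pics/{n}.npz"); W=cloud(Z["d"],Z["K"],Z["R"],Z["t"])
    m=(Z["d"]>0)&(W[...,2]>102)&(W[...,2]<118)&(abs(W[...,0]-480)<40)&(abs(W[...,1]-180)<75)&(Z["im"].max(-1)<90)
    q=W[m]
    if len(q)<20: continue
    X=q[:,:2]@bx; Y=q[:,:2]@by; f=np.polyfit(q[:,1],q[:,0],1)
    print(n,len(q),"bx",np.percentile(X,[2,50,98]).round(1),"by",np.percentile(Y,[1,99]).round(1),"ztop",np.percentile(q[:,2],[50,95]).round(1),"yaw",np.degrees(np.arctan(-f[0])))
    # card
    m=(Z["d"]>0)&(W[...,2]>62)&(W[...,2]<165)&(abs(W[...,0]-555)<14)&(abs(W[...,1]-28)<45); q=W[m]
    if len(q): print("card",len(q),np.percentile(q,[2,98],axis=0).round(1),q[:,2].max())
print("slot box coords",np.array([555.4,28.2])@bx,np.array([555.4,28.2])@by)
E
```

```text
12.5 [530.33 278.04 267.7 ]
w5 1369 bx [486.2 491.6 496.1] by [ 80.2 194.9] ztop [111.4 113.1] yaw 4.300730312209544
card 1060 [[543.6  -5.6  62.1]
 [565.5  65.2 156.6]] 157.6760020862495
w6 394 bx [486.8 492.6 496.3] by [ 82.2 197.7] ztop [111.  112.7] yaw 5.095466408113763
card 113 [[543.7  47.2  62.1]
 [565.5  66.3  90.2]] 91.34551184317827
slot box coords 555.7856530745561 -19.149617136881588
```

View pics/v56.png

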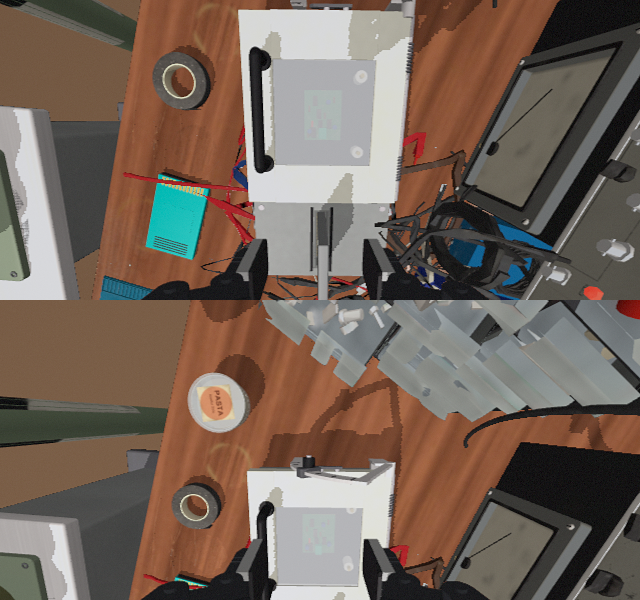

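The upper view shows the card standing in its slot at (322,240), its top at 156 mm. The lower view shows the quadrant with the index clamp and screw near (307,463) and the far end at (390,470). I'll turn this patch into polar coordinates about the hinge.

```bash
cat >> h.py <<'E'
ya=np.radians(4.88); bx=np.array([np.cos(ya),np.sin(ya)]); by=np.array([-np.sin(ya),np.cos(ya)])
HX,HZ=643.4,64.0
def polar(W,dz=0.6):
    X=HX-W[...,:2]@bx; Y=W[...,:2]@by; Z=W[...,2]-dz-HZ
    return np.hypot(X,Z),np.arctan2(Z,X),Y,X,Z
E
python3 - <<'E'
from h import *
Z=np.load("pics/w6.npz"); W=cloud(Z["d"],Z["K"],Z["R"],Z["t"]); r,th,Y,X,zz=polar(W); g=Z["im"].max(-1)
ok=(Z["d"]>0)&(Y>235)&(Y<310)&(X>-20)&(X<175)&(zz>-30)
cols=[]
for n,m in (("bright",ok&(g>120)),("dark",ok&(g<70))):
    print(n,m.sum())
    for y0 in range(235,310,5):
        k=m&(Y>y0)&(Y<=y0+5)
        if k.sum()>3: print(" Y",y0,k.sum(),"r",np.percentile(r[k],[5,50,95]).round(1),"th",np.percentile(th[k],[2,25,50,75,98]).round(3))
v,u=np.where(ok&(Y>243)); print(u.min(),u.max(),v.min(),v.max())
for vv in range(v.min(),v.max()+1,2):
    print(vv," ".join(f"{uu}:{r[vv,uu]:.0f},{th[vv,uu]:.2f},{Y[vv,uu]:.0f},{g[vv,uu]}" for uu in range(286,326,3) if ok[vv,uu]))
E
```

```text
bright 1450
 Y 235 528 r [  7.5 116.4 271.2] th [-0.881  0.021  0.034  0.104  1.813]
 Y 240 244 r [  6.7 250.7 329.9] th [-1.123 -0.008  1.076  1.218  2.165]
 Y 245 520 r [ 11.4 111.1 121.9] th [-1.164  0.795  1.041  1.155  1.856]
 Y 250 146 r [  6.8 113.3 121.3] th [-0.218  0.11   0.632  0.806  1.555]
 Y 260 6 r [111.6 113.9 114.9] th [0.533 0.535 0.54  0.544 0.55 ]
 Y 265 6 r [111.7 113.5 115.1] th [0.521 0.522 0.529 0.542 0.552]
dark 37861
 Y 235 4416 r [237.8 289.1 323.8] th [1.055 1.102 1.125 1.409 1.439]
 Y 240 22520 r [263.6 300.  330.6] th [1.069 1.11  1.269 1.424 1.476]
 Y 245 7837 r [283.5 303.3 319.4] th [1.163 1.204 1.256 1.329 1.349]
 Y 250 2975 r [307.4 315.1 322.9] th [1.214 1.235 1.258 1.321 1.341]
 Y 255 59 r [108.4 115.8 119.3] th [0.53  0.554 0.57  0.577 0.59 ]
 Y 260 54 r [108.8 115.5 119.1] th [0.513 0.554 0.565 0.575 0.584]
14 618 155 399
155 307:114,0.52,266,141 310:111,0.53,266,127
157 304:117,0.51,264,32 307:115,0.53,264,124 310:112,0.55,264,107 313:109,0.56,264,42
159 295:120,-0.22,250,122 298:116,-0.22,250,123 301:112,-0.24,250,127 304:119,0.54,262,35 307:1
[... 11147 characters left out ...]
,1.27,241,29 310:311,1.27,241,29 313:312,1.27,242,33 316:311,1.28,241,27 319:312,1.28,243,26 322:312,1.28,243,28 325:310,1.28,241,22
397 286:313,1.26,241,27 289:313,1.26,241,28 292:312,1.26,241,26 295:314,1.26,243,30 298:313,1.26,242,31 301:312,1.27,241,27 304:312,1.27,241,28 307:312,1.27,241,31 310:312,1.27,241,27 313:312,1.27,242,27 316:311,1.28,241,28 319:312,1.28,242,29 322:311,1.28,242,24 325:311,1.28,242,28
399 286:314,1.26,242,28 289:314,1.26,242,29 292:314,1.26,242,27 295:314,1.26,242,28 298:313,1.26,241,30 301:313,1.27,242,30 304:313,1.27,242,27 307:313,1.27,242,25 310:311,1.27,240,27 313:312,1.27,242,31 316:312,1.28,242,31 319:312,1.28,242,31 322:312,1.28,242,28 325:311,1.28,242,25
```

Emit:
send_rows --moves '[{"hand": 0.2,"offset": [0.06,-0.006,0.05],"yaw": 0},{"hand": 0.2,"offset": [0.06,-0.006,0.06],"yaw": 0},{"hand": 0.2,"offset": [0,0,0.07],"yaw": 0},{"hand": 0.2,"offset": [0,0,0],"yaw": 0},{"hand": 0.2,"offset": [0,0,0],"yaw": 0},{"hand": 0.2,"offset": [0,0,0],"yaw": 0},{"hand": 0.2,"offset": [0,0,0],"yaw": 0},{"hand": 0.2,"offset": [0,0,0],"yaw": 0}]'

```text
time_s: 13.35
ee_pos: [521.8, 326.7, 197.0]
orientation: [[-0.086, 0.996, 0.002], [0.996, 0.086, 0.001], [0.001, 0.002, -1.0]]
wrist_force: [-0.9, 0.7, -0.3]
finger_gap: 51.2
grip_force: 0.0
```

```bash
python3 - <<'E'
from h import *
from scipy.optimize import least_squares
s=read_state(); print(s["time_s"],s["ee_pos"].round(2))
im,d,K,R,t=grab("wrist"); np.savez("pics/w7.npz",im=im,d=d,K=K,R=R,t=t)
for n in ("w6","w7"):
    Z=np.load(f"pics/{n}.npz"); W=cloud(Z["d"],Z["K"],Z["R"],Z["t"]); r,th,Y,X,zz=polar(W); g=Z["im"].max(-1); ok=Z["d"]>0
    m=ok&(abs(r-121)<2.5)&(Y>243)&(Y<254)&(th>.7)&(th<1.2)
    f=least_squares(lambda q:np.hypot(X[m]-q[0],zz[m]-q[1])-q[2],[0,0,121]); 
    print(n,"quad outer pts",m.sum(),"circle centre off",f.x.round(2))
    m=ok&(Y>255)&(Y<263.5)&(r>100)&(r<130)&(g<70)
    if m.sum()>8:
        f=least_squares(lambda q:np.hypot(X[m]-q[0],zz[m]-q[1])-q[2],[98,52,6],loss="soft_l1"); q=f.x
        print(" screw",m.sum(),q.round(2),"r,th",np.hypot(q[0],q[1]).round(2),np.arctan2(q[1],q[0]).round(4),"cost",f.cost.round(2))
    # clamp block, Y 244..254
    m=ok&(Y>244)&(Y<255)&(r>123.3)&(r<128)&(th>.3)&(th<.75); print(" clamp outer",m.sum(),np.percentile(th[m],[2,10,50,90,98]).round(3) if m.sum() else "")
    m=ok&(Y>244)&(Y<255)&(r>103)&(r<110)&(g<95)&(th>.3)&(th<.7); print(" clamp top face off", m.sum(), np.percentile(th[m],[10,50,90]).round(3) if m.sum() else "")
    m=ok&(Y>241.5)&(Y<258)&(r<106)&(r>60)&(abs(th)<.3); 
    for a in range(60,106,4):
        k=m&(r>a)&(r<=a+4)
        if k.sum(): print("  r",a,k.sum(),"th",np.percentile(th[k],[5,50,95]).round(3),"Y",np.percentile(Y[k],[5,50,95]).round(1),"g",np.median(g[k]))
v,u=np.where(m&(g<140)); print("ptr px",u.min(),u.max(),v.min(),v.max())
ok2=ok&(Y>244)&(Y<270)&(r>100)&(r<128)&(th>.4)&(th<.7); v,u=np.where(ok2); print("idx px",u.min(),u.max(),v.min(),v.max())
a,b,c,e=max(u.min()-50,0),min(u.max()+60,639),max(v.min()-20,0),min(v.max()+45,399); print("crop",a,b,c,e)
cr=im[c:e,a:b]; f=min(800/cr.shape[1],600/cr.shape[0]); cv2.imwrite("pics/crop7.png",cv2.resize(cr,None,fx=f,fy=f,interpolation=cv2.INTER_CUBIC)); print(f)
E
```

```text
13.35 [521.76 326.7  196.97]
w6 quad outer pts 221 circle centre off [ -0.48  -0.81 121.89]
 screw 105 [97.84 56.65  6.21] r,th 113.05 0.5248 cost 14.97
 clamp outer 65 [0.49  0.496 0.543 0.574 0.579]
 clamp top face off 29 [0.566 0.576 0.584]
  r 60 13 th [0.003 0.034 0.066] Y [242.1 244.4 245.4] g 109.0
  r 64 12 th [0.013 0.04  0.05 ] Y [241.9 243.8 245.6] g 108.0
  r 68 9 th [0.024 0.042 0.056] Y [243.3 244.6 245.8] g 110.0
  r 72 11 th [0.015 0.03  0.046] Y [243.2 244.4 245.7] g 110.0
  r 76 10 th [0.008 0.039 0.052] Y [243.2 244.7 245.5] g 109.0
  r 80 11 th [0.018 0.034 0.053] Y [242.1 244.5 245.6] g 106.0
  r 84 4 th [0.025 0.029 0.036] Y [244.6 245.7 245.8] g 80.5
w7 quad outer pts 261 circle centre off [ -4.69  -4.25 126.89]
 screw 137 [97.69 57.47  5.46] r,th 113.34 0.5318 cost 24.18
 clamp outer 90 [0.492 0.501 0.54  0.573 0.579]
 clamp top face off 40 [0.551 0.575 0.584]
  r 60 19 th [-0.006  0.042  0.06 ] Y [242.1 244.7 245.4] g 135.0
  r 64 19 th [0.004 0.034 0.053] Y [242.  244.4 245.8] g 133.0
  r 68 15 th [-0.046  0.03   0.054] Y [243.4 245.3 245.9] g 99.0
  r 72 20 th [-0.037  0.04   0.048] Y [243.5 245.5 245.8] g 100.0
  r 76 19 th [-0.036  0.028  0.046] Y [243.3 245.4 245.8] g 100.0
  r 80 21 th [-0.046  0.03   0.05 ] Y [242.1 245.1 245.7] g 103.0
  r 84 22 th [-0.035  0.032  0.045] Y [242.3 245.4 245.8] g 116.5
  r 88 19 th [-0.034  0.025  0.035] Y [243.2 245.4 245.8] g 120.0
  r 92 12 th [-0.033  0.005  0.035] Y [244.9 245.6 246.2] g 73.5
  r 96 7 th [-0.032 -0.     0.018] Y [245.5 245.6 246.2] g 73.0
  r 100 1 th [-0.004 -0.004 -0.004] Y [245.4 245.4 245.4] g 101.0
  r 104 10 th [-0.065 -0.009  0.137] Y [248.2 250.1 250.6] g 152.0
ptr px 305 348 223 227
idx px 296 332 225 257
crop 246 392 205 302
5.47945205479452
```

Pointer tip when shut is at θ≈0.00 with r≈101. The index clamp is centred at θ≈0.528±0.01, from its outer face, upper face and screw. Now the handle grasp.

Emit:
send_rows --moves '[{"hand": 0.2,"offset": [0,0,-0.045],"yaw": 0},{"hand": 0.2,"offset": [-0.083,-0.0353,0],"yaw": 0},{"hand": 0.2,"offset": [-0.083,-0.0353,0],"yaw": 0},{"hand": 0.2,"offset": [-0.083,-0.0353,0],"yaw": 0},{"hand": 0.2,"offset": [-0.083,-0.0353,0],"yaw": 0},{"hand": 0.2,"offset": [0,0,0.05],"yaw": 0},{"hand": 0.2,"offset": [0,0,0],"yaw": 0},{"hand": 0.2,"offset": [0,0,0],"yaw": 0}]'

```text
time_s: 14.2
ee_pos: [476.7, 189.8, 194.1]
orientation: [[-0.087, 0.996, 0.0], [0.996, 0.087, 0.0], [0.0, 0.0, -1.0]]
wrist_force: [0.7, 0.0, 0.3]
finger_gap: 51.5
grip_force: 0.0
```

```bash
python3 - <<'E'
from h import *
s=read_state(); p=s["ee_pos"]; Rt=s["orientation"]; print(s["time_s"],p.round(2))
im,d,K,R,t=grab("wrist"); np.savez("pics/w8.npz",im=im,d=d,K=K,R=R,t=t)
W=cloud(d,K,R,t); m=(d>0)&(W[...,2]>100)&(W[...,2]<118)&(abs(W[...,0]-478)<25)&(abs(W[...,1]-180)<75)&(im.max(-1)<90)
q=(W[m]-p)@Rt; print(len(q),"tool y",np.percentile(q[:,1],[2,50,98]).round(1),"x",np.percentile(q[:,0],[1,99]).round(1),"z",np.percentile(q[:,2],[2,50]).round(1))
E
```

```text
14.2 [476.7  189.8  194.12]
1660 tool y [-6.3 -0.9  4.7] x [-65.   48.1] z [80.8 82.7]
```

Emit:
send_rows --moves '[{"hand": 0.2,"offset": [0,-0.002,0.05],"yaw": 0},{"hand": 0.2,"offset": [0,0,0.08],"yaw": 0},{"hand": 0.2,"offset": [0,0,0.08],"yaw": 0},{"hand": 0.2,"offset": [0,0,0.059],"yaw": 0},{"hand": 0.2,"offset": [0,0,0],"yaw": 0},{"hand": -0.3,"offset": [0,0,0],"yaw": 0},{"hand": -1,"offset": [0,0,0],"yaw": 0},{"hand": -1,"offset": [0,0,0],"yaw": 0}]'

```text
time_s: 15.05
ee_pos: [475.4, 190.0, 87.6]
orientation: [[-0.086, 0.996, -0.0], [0.996, 0.086, 0.001], [0.001, -0.0, -1.0]]
wrist_force: [-0.5, 0.4, 7.5]
finger_gap: 9.9
grip_force: 58.6
```

Emit:
send_rows --moves '[{"hand": -1,"offset": [0,0,0],"yaw": 0},{"hand": -1,"offset": [0,0,0],"yaw": 0},{"hand": -1,"offset": [0,0,0],"yaw": 0},{"hand": -1,"offset": [0,0,0],"yaw": 0},{"hand": -1,"offset": [0,0,0],"yaw": 0},{"hand": -1,"offset": [0,0,0],"yaw": 0},{"hand": -1,"offset": [0,0,0],"yaw": 0},{"hand": -1,"offset": [0,0,0],"yaw": 0}]'

```text
time_s: 15.85
ee_pos: [475.5, 190.0, 87.7]
orientation: [[-0.086, 0.996, 0.001], [0.996, 0.086, 0.001], [0.001, 0.001, -1.0]]
wrist_force: [-3.9, 1.3, 4.9]
finger_gap: 9.8
grip_force: 58.5
```

Emit:
send_rows --moves '[{"hand": -1,"offset": [0,0.0039,-0.0124],"yaw": 0},{"hand": -1,"offset": [0,0.0039,-0.0124],"yaw": 0},{"hand": -1,"offset": [0,0.0047,-0.0121],"yaw": 0},{"hand": -1,"offset": [0,0.0047,-0.0121],"yaw": 0},{"hand": -1,"offset": [0,0.0054,-0.0119],"yaw": 0},{"hand": -1,"offset": [0,0.0054,-0.0119],"yaw": 0},{"hand": -1,"offset": [0,0.0062,-0.0114],"yaw": 0},{"hand": -1,"offset": [0,0.0062,-0.0114],"yaw": 0}]'

```text
time_s: 16.65
ee_pos: [489.3, 191.0, 123.5]
orientation: [[-0.086, 0.996, -0.006], [0.996, 0.086, -0.0], [0.0, -0.006, -1.0]]
wrist_force: [-5.5, 3.7, -5.7]
finger_gap: 9.7
grip_force: 58.4
```

Emit:
send_rows --moves '[{"hand": -1,"offset": [0,0.007,-0.011],"yaw": 0},{"hand": -1,"offset": [0,0.007,-0.011],"yaw": 0},{"hand": -1,"offset": [0,0.0078,-0.0105],"yaw": 0},{"hand": -1,"offset": [0,0.0078,-0.0105],"yaw": 0},{"hand": -1,"offset": [0,0.0082,-0.01],"yaw": 0},{"hand": -1,"offset": [0,0.0082,-0.01],"yaw": 0},{"hand": -1,"offset": [0,0,0],"yaw": 0},{"hand": -1,"offset": [0,0,0],"yaw": 0}]'

```text
time_s: 17.45
ee_pos: [505.6, 192.2, 148.5]
orientation: [[-0.086, 0.996, -0.011], [0.996, 0.086, -0.001], [-0.0, -0.011, -1.0]]
wrist_force: [-9.6, 2.7, -2.6]
finger_gap: 9.9
grip_force: 58.6
```

```bash
cat > chk.py <<'E'
from h import *
import sys
s=read_state(); p=s["ee_pos"]; print(s["time_s"],p.round(2),s["wrist_force"].round(1),s["finger_gap"])
b=np.array([HX-p[:2]@bx, p[2]+19-HZ]); print("theta from hand",np.arctan2(b[1],b[0])-np.arctan2(42,152),"r",np.hypot(*b), "by z", np.arcsin(b[1]/157.7)-.2696)
im,d,K,R,t=grab("wrist"); np.savez(f"pics/{sys.argv[1]}.npz",im=im,d=d,K=K,R=R,t=t)
W=cloud(d,K,R,t); r,th,Y,X,zz=polar(W); ok=d>0; g=im.max(-1)
# cover top face plane -> angle
m=ok&(g>170)&(Y>60)&(Y<236)&(r<170)&(r>20)&(abs(th-.5)<.35); 
if m.sum()>50:
    A=np.c_[X[m],np.ones(m.sum())]; w=np.ones(m.sum())
    for _ in range(8):
        c=np.linalg.lstsq(A*w[:,None],zz[m]*w,rcond=None)[0]; w=1/np.maximum(1,abs(A@c-zz[m]))
    print("cover face",m.sum(),"angle",np.arctan(c[0]),"offset",c[1]*np.cos(np.arctan(c[0])))
m=ok&(Y>243.5)&(Y<250)&(r<103)&(r>60)&(abs(th-.5)<.3)
for a in range(60,103,5):
    k=m&(r>a)&(r<=a+5)
    if k.sum(): print("  ptr r",a,k.sum(),"th",np.percentile(th[k],[5,50,95]).round(3),"Y",np.percentile(Y[k],[5,95]).round(1))
m=ok&(Y>244)&(Y<255)&(r>123.3)&(r<128)&(th>.3)&(th<.75); print(" clamp outer",m.sum(),np.percentile(th[m],[2,50,98]).round(3) if m.sum() else "")
m=ok&(Y>244)&(Y<255)&(r>103)&(r<110)&(g<95)&(th>.3)&(th<.7); print(" clamp top face", m.sum(), np.percentile(th[m],[10,50,90]).round(3) if m.sum() else "")
m=ok&(W[...,2]>130)&(W[...,2]<170)&(abs(W[...,0]-555)<14)&(abs(W[...,1]-28)<45); print("card top pts",m.sum(),W[m].mean(0).round(1) if m.sum() else "")
E
python3 chk.py r1
```

```text
17.45 [505.63 192.21 148.52] [-9.6  2.7 -2.6] 9.902196460092824
theta from hand 0.42902514881566994 r 160.9600558436181 by z 0.44650692751882487
cover face 31268 angle 0.43200690034615474 offset 1.744822296463044
  ptr r 60 19 th [0.451 0.463 0.478] Y [243.7 245.1]
  ptr r 65 20 th [0.455 0.465 0.473] Y [243.6 245.3]
  ptr r 70 21 th [0.441 0.458 0.474] Y [243.7 245.5]
  ptr r 75 19 th [0.444 0.458 0.469] Y [243.6 245.3]
  ptr r 80 25 th [0.449 0.459 0.468] Y [243.7 245.5]
  ptr r 85 23 th [0.442 0.452 0.46 ] Y [243.6 245.3]
  ptr r 90 28 th [0.441 0.45  0.464] Y [243.7 245.6]
  ptr r 95 22 th [0.432 0.448 0.454] Y [243.5 244.8]
  ptr r 100 19 th [0.414 0.564 0.58 ] Y [243.6 246.4]
 clamp outer 296 [0.482 0.539 0.576]
 clamp top face 119 [0.573 0.582 0.671]
card top pts 0
```

Emit:
send_rows --moves '[{"hand": -1,"offset": [0,0.0055,-0.007],"yaw": 0},{"hand": -1,"offset": [0,0.0055,-0.007],"yaw": 0},{"hand": -1,"offset": [0,0.0055,-0.007],"yaw": 0},{"hand": -1,"offset": [0,0.0055,-0.0065],"yaw": 0},{"hand": -1,"offset": [0,0,0],"yaw": 0},{"hand": -1,"offset": [0,0,0],"yaw": 0},{"hand": -1,"offset": [0,0,0],"yaw": 0},{"hand": -1,"offset": [0,0,0],"yaw": 0}]'

```text
time_s: 18.3
ee_pos: [515.2, 192.9, 159.8]
orientation: [[-0.086, 0.996, -0.009], [0.996, 0.086, -0.001], [-0.0, -0.009, -1.0]]
wrist_force: [-8.6, 2.6, -2.7]
finger_gap: 9.9
grip_force: 58.5
```

```bash
python3 chk.py r2; python3 - <<'E'
from h import *
for n in("w5","w6","w8","r1","r2"):
    Z=np.load(f"pics/{n}.npz"); d=Z["d"]; im=Z["im"]; W=cloud(d,Z["K"],Z["R"],Z["t"]); r,th,Y,X,zz=polar(W); g=im.max(-1)
    m=(d>0)&(im.min(-1)>150)&(Y>60)&(Y<236)&(X<165)&(X>20)&(zz<95)&(zz>-4)
    A=np.c_[X[m],np.ones(m.sum())]; w=np.ones(m.sum())
    for _ in range(15):
        c=np.linalg.lstsq(A*w[:,None],zz[m]*w,rcond=None)[0]; w=1/np.maximum(.5,abs(A@c-zz[m]))
    a=np.arctan(c[0]); print(n,m.sum(),"face",a.round(4),"off",(c[1]*np.cos(a)).round(2))
E
```

```text
18.3 [515.2  192.94 159.82] [-8.6  2.6 -2.7] 9.882796656769742
theta from hand 0.5208977304481357 r 161.55586683358877 by z 0.5459063545828995
cover face 28804 angle 0.5230548987941981 offset 1.560687379413792
  ptr r 60 18 th [0.541 0.56  0.566] Y [243.7 245.2]
  ptr r 65 17 th [0.542 0.557 0.567] Y [243.5 245.3]
  ptr r 70 18 th [0.543 0.55  0.559] Y [243.9 245.2]
  ptr r 75 21 th [0.537 0.543 0.553] Y [243.6 245.4]
  ptr r 80 19 th [0.541 0.548 0.557] Y [243.6 245.4]
  ptr r 85 20 th [0.537 0.544 0.554] Y [243.6 245.2]
  ptr r 90 26 th [0.534 0.54  0.549] Y [243.7 245.5]
  ptr r 95 21 th [0.525 0.538 0.544] Y [243.6 245.3]
  ptr r 100 15 th [0.517 0.575 0.584] Y [243.7 247.1]
 clamp outer 245 [0.48  0.544 0.58 ]
 clamp top face 92 [0.572 0.583 0.671]
card top pts 0 
w5 20294 face 0.0003 off 2.7
w6 11964 face 0.0062 off 1.99
w8 22694 face 0.0026 off 2.46
r1 33565 face 0.4372 off 0.9
r2 31693 face 0.5276 off 0.79
```

Cover is at about 0.525, and relative to the pointer in the same view the index sits about 0.015 higher. I'll make a fine correction and then check visually with the last picture.

Emit:
send_rows --moves '[{"hand": -1,"offset": [0,0.0022,-0.0022],"yaw": 0},{"hand": -1,"offset": [0,0.0022,-0.0022],"yaw": 0},{"hand": -1,"offset": [0,0,0],"yaw": 0},{"hand": -1,"offset": [0,0,0],"yaw": 0},{"hand": -1,"offset": [0,0,0],"yaw": 0},{"hand": -1,"offset": [0,0,0],"yaw": 0},{"hand": -1,"offset": [0,0,0],"yaw": 0},{"hand": -1,"offset": [0,0,0],"yaw": 0}]'

```text
time_s: 19.15
ee_pos: [516.8, 193.0, 161.5]
orientation: [[-0.086, 0.996, -0.009], [0.996, 0.086, -0.001], [-0.001, -0.009, -1.0]]
wrist_force: [-7.7, 2.0, -2.8]
finger_gap: 9.9
grip_force: 58.5
```

```bash
python3 chk.py r3 | head -5; python3 - <<'E'
from h import *
def face(n):
    Z=np.load(f"pics/{n}.npz"); d=Z["d"]; im=Z["im"]; W=cloud(d,Z["K"],Z["R"],Z["t"]); r,th,Y,X,zz=polar(W)
    m=(d>0)&(im.min(-1)>150)&(Y>60)&(Y<236)&(X<165)&(X>20)&(zz<95)&(zz>-4)
    A=np.c_[X[m],np.ones(m.sum())]; w=np.ones(m.sum())
    for _ in range(15):
        c=np.linalg.lstsq(A*w[:,None],zz[m]*w,rcond=None)[0]; w=1/np.maximum(.5,abs(A@c-zz[m]))
    # slope of clamp upper face
    k=(d>0)&(Y>245)&(Y<254)&(r>103)&(r<124)&(th>.55)&(th<.61)&(im.max(-1)<105)
    A=np.c_[X[k],np.ones(k.sum())]; w=np.ones(k.sum())
    for _ in range(15):
        e=np.linalg.lstsq(A*w[:,None],zz[k]*w,rcond=None)[0]; w=1/np.maximum(.4,abs(A@e-zz[k]))
    print(n,"face",np.arctan(c[0]).round(4),"clamp upper slope",k.sum(),np.arctan(e[0]).round(3),"perp",(e[1]*np.cos(np.arctan(e[0]))).round(2))
    return Z,W,r,th,Y
for n in("w6","w7","r1","r2"): face(n)
Z,W,r,th,Y=face("r3")
# last picture: wrist crop around index + scene crop
k=(Z["d"]>0)&(Y>243)&(Y<258)&(r>85)&(r<128)&(abs(th-.53)<.12); v,u=np.where(k); print("px",u.min(),u.max(),v.min(),v.max())
cu,cv_=int(np.median(u)),int(np.median(v)); a=max(cu-50,0); b=max(cv_-30,0)
A=cv2.resize(Z["im"][b:b+75,a:a+100],(800,600),interpolation=cv2.INTER_CUBIC)[:600]
im,d,K,R,t=grab("scene"); np.savez("pics/s3.npz",im=im,d=d,K=K,R=R,t=t)
p=bx*(HX-90)+by*250; c=K@(R@np.array([p[0],p[1],HZ+52])+t); c=(c/c[2])[:2].astype(int); print("scene",c,"crop",a,b)
S=cv2.resize(im[c[1]-25:c[1]+25,c[0]-25:c[0]+25],(400,400),interpolation=cv2.INTER_CUBIC)
S2=cv2.resize(im[150:310,180:340],(400,400))
cv2.imwrite("pics/fin.png",np.vstack([np.hstack([S,S2]),cv2.resize(A,(400,300)) if 0 else np.zeros((0,800,3),np.uint8)]))
cv2.imwrite("pics/fin.png",np.vstack([A[:360],np.hstack([cv2.resize(S,(400,240)),cv2.resize(S2,(400,240))])]))
E
```

```text
19.15 [516.83 193.03 161.48] [-7.7  2.  -2.8] 9.936399306721725
theta from hand 0.5352949117811348 r 161.6043737196557 by z 0.5613834696406999
cover face 28486 angle 0.5381319699363158 offset 1.5247869748891847
  ptr r 60 18 th [0.561 0.571 0.586] Y [243.5 245.2]
  ptr r 65 16 th [0.555 0.566 0.577] Y [243.7 245.1]
w6 face 0.0062 clamp upper slope 88 0.548 perp 3.06
w7 face 0.0066 clamp upper slope 84 0.513 perp 7.0
r1 face 0.4372 clamp upper slope 305 0.52 perp 6.45
r2 face 0.5276 clamp upper slope 248 0.512 perp 7.26
r3 face 0.5426 clamp upper slope 237 0.491 perp 9.78
px 317 378 44 77
scene [222 264] crop 288 34
```

View pics/fin.png

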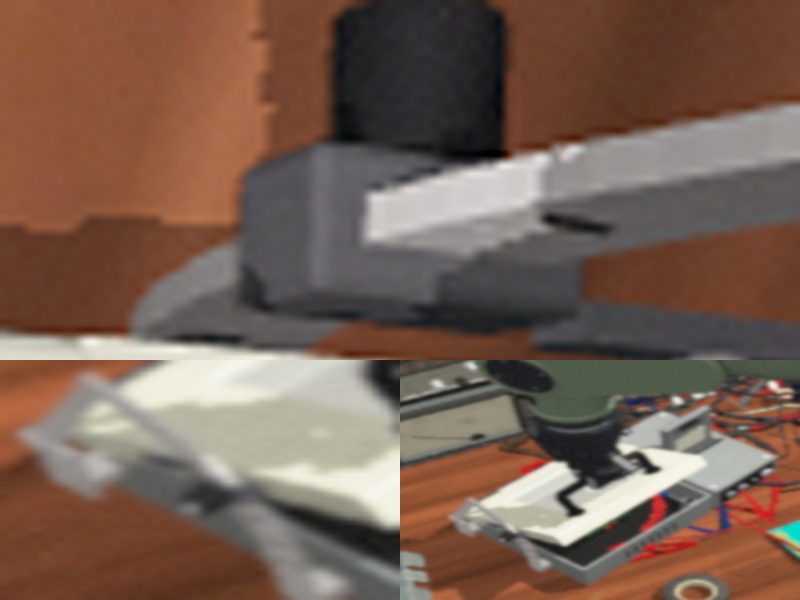

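The wrist crop shows the clamp block at (240–580,140–330), its screw above it, the light quadrant arc, and the pointer coming in from the lower right to about (540,320). The scene crop shows the cover held up and the card in its slot. I'll settle the hinge offset numerically, using the quadrant rim and the cover plane.

```bash
python3 - <<'E'
from h import *
from scipy.optimize import least_squares
D={}
for n in("w6","w7","r1","r2","r3"):
    Z=np.load(f"pics/{n}.npz"); W=cloud(Z["d"],Z["K"],Z["R"],Z["t"]); D[n]=(Z["im"],Z["d"])+polar(W)
P=[]
for n,(im,d,r,th,Y,X,zz) in D.items():
    m=(d>0)&(Y>246)&(Y<250.5)&(abs(r-121)<4)&(th>.1)&(th<1.35)&~((th>.42)&(th<.66))&(im.max(-1)>140)
    print(n,[(b/10,int(k.sum()),np.percentile(r[k],[50,85]).round(1).tolist()) for b in range(1,13) for k in [m&(th>b/10)&(th<b/10+.1)] if k.sum()>4])
    P.append(np.c_[X[m],zz[m]])
P=np.vstack(P)
f=least_squares(lambda q:np.hypot(P[:,0]-q[0],P[:,1]-q[1])-q[2],[0,0,121],loss="soft_l1"); print("free",len(P),f.x.round(2))
f=least_squares(lambda q:np.hypot(P[:,0]-q[0],P[:,1])-q[1],[0,121],loss="soft_l1"); print("Z0=0",f.x.round(2))
for e in (0,2,3.4):
    print("e",e)
    for n,(im,d,r,th,Y,X,zz) in D.items():
        X2=X-e; r2=np.hypot(X2,zz); t2=np.arctan2(zz,X2); g=im.max(-1)
        m=(d>0)&(Y>245)&(Y<254)&(r2>126-e*.85-2.2)&(r2<127.5-e*.85)&(t2>.4)&(t2<.7)
        lo,hi=np.percentile(t2[m],[1,99]) if m.sum()>9 else (0,0)
        k=(d>0)&(Y>243.6)&(Y<245.6)&(r2<98)&(r2>60)&(abs(t2-.5)<.13) if n[0]=="r" else (d>0)&(Y>243.6)&(Y<245.6)&(r2<98)&(r2>60)&(t2>0.015)&(t2<.1)
        perp=r2*np.sin(t2); 
        print(" ",n,"index",m.sum(),round((lo+hi)/2,4),round(hi-lo,3),"ptr upper: med th*r-slope",np.polyfit(X2[k],zz[k],1).round(3),"th@r60-75",np.median(t2[k&(r2<75)]).round(4),"75-90",np.median(t2[k&(r2>75)&(r2<90)]).round(4))
E
```

```text
w6 [(0.2, 5, [121.2, 121.3]), (0.3, 9, [121.2, 121.3]), (0.6, 10, [121.1, 121.6]), (0.7, 31, [121.3, 121.6]), (0.8, 39, [121.1, 121.5]), (0.9, 46, [121.1, 121.7]), (1.0, 46, [121.2, 121.8]), (1.1, 41, [121.0, 121.9])]
w7 [(0.1, 12, [120.0, 121.1]), (0.2, 12, [120.7, 121.2]), (0.3, 25, [120.2, 121.2]), (0.6, 27, [120.8, 121.3]), (0.7, 79, [120.7, 121.3]), (0.8, 84, [120.8, 121.5]), (0.9, 105, [120.7, 121.3]), (1.0, 20, [121.0, 121.7])]
r1 [(0.3, 23, [121.1, 121.4]), (0.4, 15, [121.1, 121.3]), (0.6, 42, [121.1, 121.6]), (0.7, 132, [121.1, 121.7]), (0.8, 193, [121.2, 121.8]), (0.9, 244, [121.2, 122.0]), (1.0, 303, [121.1, 121.8]), (1.1, 244, [121.0, 121.9])]
r2 [(0.6, 48, [120.9, 121.5]), (0.7, 116, [121.1, 121.7]), (0.8, 150, [121.1, 121.9]), (0.9, 199, [121.1, 121.8]), (1.0, 241, [121.2, 121.9]), (1.1, 190, [121.2, 121.9])]
r3 [(0.6, 54, [121.0, 121.7]), (0.7, 120, [121.1, 121.7]), (0.8, 147, [121.1, 121.8]), (0.9, 191, [121.2, 121.9]), (1.0, 229, [121.2, 122.0]), (1.1, 188, [121.1, 121.8])]
free 3671 [  0.65   1.24 119.71]
Z0=0 [ -0.46 121.34]
e 0
  w6 index 52 0.5349 0.09 ptr upper:
[... 741 characters left out ...]
90 0.4637
  r2 index 200 0.5374 0.102 ptr upper: med th*r-slope [0.549 5.154] th@r60-75 0.5664 75-90 0.5568
  r3 index 192 0.5381 0.106 ptr upper: med th*r-slope [0.574 4.822] th@r60-75 0.5831 75-90 0.5714
e 3.4
  w6 index 53 0.5492 0.093 ptr upper: med th*r-slope [0.033 0.258] th@r60-75 0.0374 75-90 0.0356
  w7 index 74 0.5507 0.091 ptr upper: med th*r-slope [-0.     2.839] th@r60-75 0.0431 75-90 0.0339
  r1 index 247 0.5406 0.101 ptr upper: med th*r-slope [0.42  6.471] th@r60-75 0.4841 75-90 0.4708
  r2 index 200 0.5433 0.103 ptr upper: med th*r-slope [0.545 6.171] th@r60-75 0.5761 75-90 0.5661
  r3 index 192 0.544 0.107 ptr upper: med th*r-slope [0.573 5.664] th@r60-75 0.5934 75-90 0.5803
```

```bash
python3 - <<'E'
from h import *
s=read_state(); R=cv2.Rodrigues(np.array(camera_params("wrist")["rvec"],float))[0]; print("cam axes in tool",(s["orientation"].T@R.T).round(4).tolist())
for n in("w5","w8","r1","r2","r3"):
    Z=np.load(f"pics/{n}.npz"); d=Z["d"]; im=Z["im"]; W=cloud(d,Z["K"],Z["R"],Z["t"]); r,th,Y,X,zz=polar(W)
    for nm,m in (("console",(d>0)&(abs(Y+17)<48)&(X<165)&(X>0)&(abs(zz+4)<6)&(im.min(-1)>90)),("desk",(d>0)&(abs(zz+64)<7)&(Y>-60)&(Y<380)&(X>190)&(X<420))):
        if m.sum()<200: print(n,nm,m.sum()); continue
        A=np.c_[X[m],Y[m],np.ones(m.sum())]; w=np.ones(m.sum())
        for _ in range(15):
            c=np.linalg.lstsq(A*w[:,None],zz[m]*w,rcond=None)[0]; w=1/np.maximum(.5,abs(A@c-zz[m]))
        print(n,nm,m.sum(),"slope x,y",c[:2].round(4),"z at X=90,Y=-17",(c@[90,-17,1]).round(2))
    m=(d>0)&(Y>246)&(Y<250.5)&(abs(r-121)<4)&(th>.7)&(th<1.15)&(im.max(-1)>140); 
E
```

```text
cam axes in tool [[0.0011, -0.9609, -0.277], [1.0, 0.0009, 0.0008], [-0.0005, -0.277, 0.9609]]
w5 console 6511 slope x,y [-0.      0.0001] z at X=90,Y=-17 -4.01
w5 desk 24414 slope x,y [-0.0001 -0.0005] z at X=90,Y=-17 -64.12
w8 console 2679 slope x,y [-0.0019  0.0021] z at X=90,Y=-17 -3.96
w8 desk 28945 slope x,y [-0.0013 -0.0007] z at X=90,Y=-17 -63.86
r1 console 49
r1 desk 35507 slope x,y [-0.0013 -0.0015] z at X=90,Y=-17 -63.7
r2 console 97
r2 desk 33312 slope x,y [-0.001  -0.0014] z at X=90,Y=-17 -63.8
r3 console 91
r3 desk 32944 slope x,y [-0.0011 -0.0014] z at X=90,Y=-17 -63.77
```

```bash
python3 - <<'E'
from h import *
for n in("w5","w6","w8","r1","r2","r3"):
    Z=np.load(f"pics/{n}.npz"); d=Z["d"]; im=Z["im"]; W=cloud(d,Z["K"],Z["R"],Z["t"]); r,th,Y,X,zz=polar(W); o=[]
    for lo,hi in ((205,215),(215,225),(225,234)):
        m=(d>0)&(Y>lo)&(Y<hi)&(r<160)&(X>15)&(th>-.1)&(th<.75)&(zz>0)
        if m.sum()<60: o.append(None); continue
        A=np.c_[X[m],np.ones(m.sum())]; w=np.ones(m.sum())
        for _ in range(20):
            c=np.linalg.lstsq(A*w[:,None],zz[m]*w,rcond=None)[0]; w=1/np.maximum(.3,abs(A@c-zz[m]))
        a=np.arctan(c[0]); o.append((m.sum(),a.round(4),(c[1]*np.cos(a)).round(2),np.median(abs(A@c-zz[m])).round(2),X[m].min().round(),X[m].max().round()))
    print(n,o)
E
```

```text
w5 [(np.int64(1458), np.float64(-0.0017), np.float64(3.99), np.float64(0.52), np.float64(15.0), np.float64(160.0)), (np.int64(1496), np.float64(-0.0008), np.float64(3.9), np.float64(0.53), np.float64(15.0), np.float64(160.0)), (np.int64(1391), np.float64(-0.0012), np.float64(3.96), np.float64(0.53), np.float64(15.0), np.float64(160.0))]
w6 [(np.int64(925), np.float64(-0.0013), np.float64(3.99), np.float64(0.49), np.float64(15.0), np.float64(160.0)), (np.int64(874), np.float64(-0.0021), np.float64(4.08), np.float64(0.47), np.float64(15.0), np.float64(159.0)), (np.int64(476), np.float64(-0.0009), np.float64(3.98), np.float64(0.48), np.float64(15.0), np.float64(160.0))]
w8 [(np.int64(1747), np.float64(-0.0018), np.float64(4.06), np.float64(0.48), np.float64(15.0), np.float64(160.0)), (np.int64(1881), np.float64(-0.0016), np.float64(4.07), np.float64(0.48), np.float64(15.0), np.float64(160.0)), (np.int64(1627), np.float64(-0.0018), np.float64(4.07), np.float64(0.48), np.float64(15.0), np.float64(160.0))]
r1 [(np.int64(3042), np.float64(0.4193), np.float64(3.89), np.float64(0.42), np.floa
[... 225 characters left out ...]
15.0), np.float64(145.0))]
r2 [(np.int64(2787), np.float64(0.5095), np.float64(3.81), np.float64(0.42), np.float64(15.0), np.float64(138.0)), (np.int64(2920), np.float64(0.5099), np.float64(3.83), np.float64(0.42), np.float64(15.0), np.float64(138.0)), (np.int64(2762), np.float64(0.5104), np.float64(3.82), np.float64(0.43), np.float64(15.0), np.float64(138.0))]
r3 [(np.int64(2751), np.float64(0.5247), np.float64(3.79), np.float64(0.39), np.float64(15.0), np.float64(137.0)), (np.int64(2899), np.float64(0.5242), np.float64(3.87), np.float64(0.41), np.float64(15.0), np.float64(137.0)), (np.int64(2728), np.float64(0.5251), np.float64(3.86), np.float64(0.42), np.float64(15.0), np.float64(137.0))]
```

```bash
python3 - <<'E'
from h import *
a=.531
for n in("w6","w7","r1","r2","r3"):
    Z=np.load(f"pics/{n}.npz"); d=Z["d"]; im=Z["im"]; W=cloud(d,Z["K"],Z["R"],Z["t"]); r,th,Y,X,zz=polar(W)
    p=X*np.cos(a)+zz*np.sin(a); q=-X*np.sin(a)+zz*np.cos(a)
    b=(d>0)&(Y>244)&(Y<255)&(abs(q)<12)
    m=b&(p>122.5)&(p<128); print(n,"outer p",np.median(p[m]).round(1),"q",np.percentile(q[m],[0,2,98,100]).round(1),m.sum(),end=" | ")
    for lo in (101,107,113,119):
        k=b&(p>lo)&(p<lo+6)&(q>3.5)&(q<9)&(im.max(-1)<110); print(lo,k.sum(),np.percentile(q[k],[25,50,75]).round(1) if k.sum()>3 else "",end=" ")
    print()
    m=(d>0)&(Y>255.5)&(Y<264)&(abs(q)<12)&(p>100)&(p<128); print("   screw p",np.percentile(p[m],[1,99]).round(1),"q",np.percentile(q[m],[1,99]).round(1),m.sum())
E
```

```text
w6 outer p 124.7 q [-5.4 -5.2  6.   6.2] 69 | 101 17 [4.6 4.7 5.1] 107 23 [4.6 5.  5.7] 113 29 [4.7 5.1 5.3] 119 45 [4.5 4.8 5.4] 
   screw p [107.9 119.4] q [-2.6  6.7] 115
w7 outer p 124.7 q [-5.6 -4.8  5.9  6.5] 102 | 101 27 [4.1 4.9 5.5] 107 31 [4.7 5.2 5.5] 113 32 [4.7 5.1 5.4] 119 16 [4.2 4.7 5.1] 
   screw p [107.7 119.5] q [-4.7  6.3] 189
r1 outer p 124.8 q [-7.  -5.9  5.7  6.2] 322 | 101 51 [4.8 5.1 5.6] 107 89 [4.7 5.2 5.8] 113 137 [4.8 5.2 5.7] 119 179 [4.5 5.  5.4] 
   screw p [108.1 119.8] q [-3.9  6.4] 413
r2 outer p 124.8 q [-6.9 -6.3  6.1  6.8] 263 | 101 50 [4.7 5.  5.5] 107 77 [4.6 5.2 5.7] 113 104 [4.5 5.  5.4] 119 145 [4.6 5.  5.6] 
   screw p [109.1 119.8] q [-3.   6.6] 348
r3 outer p 124.8 q [-6.9 -6.   6.3  6.6] 245 | 101 48 [4.8 5.1 5.6] 107 77 [4.7 5.3 5.8] 113 101 [4.6 5.  5.4] 119 137 [4.3 4.8 5.3] 
   screw p [108.6 119.9] q [-3.2  6.4] 352
```

The cover stands at 0.526 and the index at 0.523–0.531, so they are level within the measurement. One settling call, then a steadiness and card check before handing in.

Emit:
send_rows --moves '[{"hand": -1,"offset": [0,0,0],"yaw": 0},{"hand": -1,"offset": [0,0,0],"yaw": 0},{"hand": -1,"offset": [0,0,0],"yaw": 0},{"hand": -1,"offset": [0,0,0],"yaw": 0},{"hand": -1,"offset": [0,0,0],"yaw": 0},{"hand": -1,"offset": [0,0,0],"yaw": 0},{"hand": -1,"offset": [0,0,0],"yaw": 0},{"hand": -1,"offset": [0,0,0],"yaw": 0}]'

```text
time_s: 20.05
ee_pos: [516.8, 193.0, 161.5]
orientation: [[-0.086, 0.996, -0.009], [0.996, 0.086, -0.001], [-0.001, -0.009, -1.0]]
wrist_force: [-9.6, 2.1, -3.1]
finger_gap: 9.6
grip_force: 58.5
```

```bash
python3 - <<'E'
from h import *
s=read_state(); print(s["time_s"],s["ee_pos"].round(1),s["wrist_force"].round(1))
im,d,K,R,t=grab("wrist"); W=cloud(d,K,R,t); r,th,Y,X,zz=polar(W)
m=(d>0)&(Y>205)&(Y<234)&(r<160)&(X>15)&(th>-.1)&(th<.75)&(zz>0); A=np.c_[X[m],np.ones(m.sum())]; w=np.ones(m.sum())
for _ in range(20):
    c=np.linalg.lstsq(A*w[:,None],zz[m]*w,rcond=None)[0]; w=1/np.maximum(.3,abs(A@c-zz[m]))
ang=np.arctan(c[0])+.0015; print("cover",ang)
im,d,K,R,t=grab("scene"); W=cloud(d,K,R,t); m=(d>0)&(W[...,2]>70)&(W[...,2]<170)&(abs(W[...,0]-555)<20)&(abs(W[...,1]-28)<45); print("card pts",m.sum(),np.percentile(W[m],[2,98],axis=0).round(0).tolist())
if abs(ang-.526)<.004 and m.sum()>50: print(job_done())
E
```

```text
20.05 [516.8 193.  161.5] [-9.6  2.1 -3.1]
cover 0.5263323921846701
card pts 428 [[547.0, -4.0, 75.0], [560.0, 67.0, 157.0]]
the job is handed in; nothing more can be done
None
```

I handed the job in at about 20 s: the card is home and upright in the slot and released, and the cover is held steady at about 0.526 rad, level with the index, which I measured at 0.523–0.531 rad.

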